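# Slide a heat-spreader plate under the bridge of a thickness gauge

## Robot

A 6-joint arm with a two-finger parallel gripper is mounted at the origin on the work surface. World frame = base frame: x ahead of the robot, y to its left, z up, the work surface at z = 0. Lengths are in m, angles in degrees, forces in N, time in s.
With the tool pointing down it reaches from about 0.35 to 0.875 m from the base axis. Payload 4.2 kg.
Tool frame: the origin (TCP) lies between the finger pads; the fingertips stand 14 mm ahead of it and the grasp point (between the pads) lies 5 mm behind it; x points along the fingers, y is the direction in which the jaws open and shut, and the axes are right-handed (so a half turn about x gives the same grasp; the last joint's range is limited). The gripper opens to 87 mm and grips with 3 to 60 N. Pads are 19 mm wide; open, the fingers measure 117 mm over their backs; the gripper's body (75 mm by 190 mm) begins 51 mm behind the grasp point.
Start: joints at [84.316, 22.042, 0.453, 0, -68.411, -14.817], TCP at [0.219, 0.585, 0.237] pointing down, gripper open.
Joint ranges: [-179.83, 179.83], [-69.29, 118.12], [-61.27, 80.66], [-181.25, 117.63], [-171.15, -9.14], [-177.46, 177.46]. Speed limits (degrees/s): [159.86, 159.86, 180, 180, 180, 180].

## Interface

Orientations are given as a 3x3 rotation matrix whose columns are the frame's x, y, z axes.
In Python, from station import r, imaging, job gives the robot as it stands. The module is installed in compiled form; this text tells all that it offers.
- The arm moves only by the tool apply_moves, never from a script. Its arguments are lists of equal length, an entry for each row: "xyz": the shift along the tool's x, y, z in m, a list of three; "twist": the turn about the tool's x in degrees; "claw": the opening, from 0 (shut) to 1 (fully open). A call has 1 to 12 rows; each row shifts and turns the pose as measured when the row begins, along the tool's axes as they then stand; what a row does not reach is not made up. A row lasts 1/10 s, in which the tool goes at most 50 mm and 8.59 degrees, less where a joint would pass 70% of its speed; a pose out of reach is approached as far as the arm can. A call is refused whole if a number of a shift passes 0.05 or a number of a turn 8.59, either way. A call with a gripper value outside its range is refused whole. The fingers move at their own pace and stop on an object; the grip force is fixed at half the most. Time passes only in rows, so rows that do not move let the fingers close. It gives the time, the measured TCP pose, the force and the opening at its end, in the units of the state.
- r.sense(): the state, without advancing time (a new reading comes with each control period).
- imaging.capture(name): name is "scene" or "top" or "wrist"; returns a dict with "pixels" (480x640x3 uint8, red, green, blue), "mtx" (3x3 intrinsics, pixels), "view" (4x4, takes a point from world to camera coordinates). Camera axes: x right, y down, z forward; pixel columns grow to the right and rows downward; lengths in m; the calibration is good to about 2 mm. A picture is of the moment at which its call begins. There is no depth.
- job.finish_job(): hands the job in, once; it reports no verdict.
Trained networks look in a picture, given as the dict that the camera call returned (one of the last four; its "shot" number tells which), for a name from the list of things; names that differ only in an ending like _2 or _b are one class to them, and where a whole thing is asked for, a point or a joint stands for the part that bears it (a point fixed in the world has none). Each returns a list of dicts, best first, with "p" (0 to 1); they miss things now and then, are a little off and sometimes report something else, mostly with a low value. They report only what shows in the picture. A call takes as long as a camera call. They do not tell look-alikes from the thing itself.
- imaging.regions_of(query, picture): "mask" (480x640 bool, what is visible of it) and "centre" ([column, row] in pixels, amid what is visible of it).
The state is a dict: "time_s": time; "joints": joint angles; "joint_velocities": joint speeds; "effort": joint torques, N m; "tcp_pos": TCP position; "ee_rot": TCP orientation; "wrist_force": force on the tool from outside, world axes, zero at the start; "moment": the same for the moment, N m; "gripper_width": opening from 0.0 (shut) to 1.0 (fully open).
Only numpy, scipy, OpenCV 4.12 (cv2) and the standard library are available. Lean on these libraries where they do the work, as an engineer would, in place of code of your own. Each camera call takes 0.05 s, during which the arm holds its last target.

## Task

Get the aluminium heat-spreader plate into the thickness gauge for its reading: square it up with your fingertips and slide it along the base, between the guide strips and under the low bridge, until its leading edge sits flush against the back stop with the indicator's foot riding on it. Only push it - it must stay flat on the base the whole way, never lifted or tipped - keep off the dial indicator, leave the other things where they are, and take your fingers away at the end.

Things in the scene. Friction and masses are not known exactly. Their poses are not given: they have to be found in the camera images.
- gauge: Bench thickness gauge, fixed. Origin: on the bench top directly below the middle of its bridge; z up; its x is the feeding direction, from the open apron towards the back stop. Dark steel base plate, x -200 to +55 mm, y -110 to +110 mm, flat top 20 mm above the origin. The apron, x -200 to -45, is bare.
- bridge (a point): Middle of the underside of the low steel bridge bar across the gauge, 13 mm above the base top; axes as the gauge's. The bar is 24 mm deep (x -12 to +12), 166 mm wide, 18 mm high, on two feet at y 61 to 83 mm each side.
- mouth (a point): Middle of the mouth between the two steel guide strips, on the base top, 44 mm before the bridge's middle (gauge x = -44). The strips are 8 mm high; inner faces at y = -49 and +49, straight from gauge x -20 to +35, and flaring outwards at 0.25 rad from x -20 to the mouth, where they stand at y = -55 and +55.
- stop (a point): Foot of the front face of the steel back stop, on the base top, at gauge x = +25 mm, y = 0; the stop is a bar 70 mm wide (y -35 to +35) and 12 mm high.
- plate: Loose bare-aluminium plate, 100 mm (its x) by 92 mm (its y), 10 mm thick, 0.18 to 0.34 kg (slides at 1 to 3 N), screw holes at the corners. Origin: centre of its underside. Starts flat on the apron, its x askew to the gauge's x by up to 0.4 rad, up to 22 mm off the centre line. It goes in 92 mm end first; seated, its origin is at gauge x -25, y within 3 of 0, z 20 mm, its rear edge at x -75.
- dial: Dial indicator fixed upright in the middle of the bridge, round body 58 mm across, 24 mm thick (gauge x -12 to +12), face towards the apron. Origin on the bridge top, 51 mm above the bench; it reaches 79 mm above that and the spindle's cap about 87 mm. Not to be touched.
- spindle (a joint): Travel of the indicator's spindle, m: 0 with nothing under its foot, up to 0.008. The foot is a steel ball of 7 mm radius under the middle of the bridge, lowest point 8.5 mm above the base top, so it reads about 0.0015 with the plate under it. The plate's edge lifts it as it slides in, against a spring of about 0.5 N plus its weight of 0.3 N.
- master: Loose steel setting master, a stepped disc 26 mm across and 20 mm high standing on the back left corner of the base (gauge x 28 to 40, y 76 to 94 mm), behind the bridge. Origin: centre of its underside. Leave it there.
- caliper: Loose dial caliper lying flat on the bench to the right of the base (gauge -y side), 235 mm long (its x, from -98 to +138 mm), up to 15 mm high. Origin: on its beam, at bench height. Leave it there.
- bottle: Loose pale bottle with a blue cap, 38 mm across and 105 mm high, on the bench to the left of the base. Origin: centre of its underside. Leave it there.
- capacitor: Loose black capacitor can, 25 mm across and 40 mm high, on the bench to the left of the base. Origin: centre of its underside. Leave it there.
There are look-alikes about, which are no part of the job. Several things have the shape of the plate; the one meant has the colours described above.

How it is judged:
By the outcome, as a careful person would: the job done as asked, in the order asked, and still so for the second after the job is handed in, with the robot touching nothing.
It also fails if it takes over 72 s, if anything falls off the work surface, if the arm or the gripper's body presses on something with over 40 N, if the wrist force passes 120 N, or if a joint passes its speed limit or range.

## Working session

There is one attempt and no reset: what is moved stays moved. The work goes in short steps, Python scripts to look and compute and a tool call to move; the robot and the scene stay as the last step left them, time stands still between calls to the robot, and variables do not carry over. Pictures are saved under pics/ and viewed, and the job is handed in when it is done.

Besides the shell and the picture viewer there is one more tool, called after "Emit:" by a JSON object that holds its "op" and its "data". apply_moves: Moves the arm, as the interface text tells. Its arguments: {"type":"object","properties":{"xyz":{"type":"array","items":{"type":"array","items":{"type":"number"}}},"twist":{"type":"array","items":{"type":"number"}},"claw":{"type":"array","items":{"type":"number"}}},"required":["xyz","twist","claw"]}

```bash
mkdir -p pics; ls; python3 - <<'E'
from station import r, imaging, job
import cv2, pickle
s=r.sense(); print(s)
for n in ["scene","top","wrist"]:
    p=imaging.capture(n); cv2.imwrite(f"pics/{n}0.png",p["pixels"][:,:,::-1]); pickle.dump(p,open(f"pics/{n}0.pkl","wb")); print(n,p["mtx"],p["view"])
E
```

```text
pics
{'time_s': 0.0, 'joints': array([ 8.43161072e+01,  2.20911373e+01,  3.79947119e-01, -2.93226640e-02,
       -6.84118664e+01, -1.48176648e+01]), 'joint_velocities': array([ 0.04269551, -0.03593234,  0.09301087, -0.03322131,  0.02452992,
       -0.10510319]), 'effort': array([-3.57533627e-04, -3.90671253e+01,  1.87402725e+01,  4.21991318e+00,
        1.08077482e-02, -1.98545144e-04]), 'tcp_pos': array([0.21866305, 0.58488663, 0.2354559 ]), 'ee_rot': array([[-6.86245395e-04, -3.50408935e-01, -9.36596555e-01],
       [-2.09000577e-03, -9.36594228e-01,  3.50409596e-01],
       [-9.99997580e-01,  2.19795918e-03, -8.96232229e-05]]), 'wrist_force': array([0.13365404, 0.21511226, 0.22813487]), 'moment': array([-0.08798645, -0.00873613, -0.06243264]), 'gripper_width': 1.0000473306933122}
scene [[484.61807017   0.         314.39540209]
 [  0.         484.61807017 243.02961014]
 [  0.           0.           1.        ]] [[-0.86183447  0.50678877 -0.02016152  0.44254099]
 [ 0.30264807  0.48196511 -0.82226138 -0.1697935 ]
 [-0.40699568 -0.71475505 -0.56875279  1.24730014]
 [ 0.          0.          0.          1.        ]]
top [[613.16791501   0.         320.1457361 ]
 [  0.         613.16791501 238.04689222]
 [  0.           0.           1.        ]] [[ 6.76197495e-04 -9.99999584e-01 -6.12061077e-04  4.43144212e-02]
 [-9.89963003e-01 -5.82910871e-04 -1.41325559e-01  5.75814864e-01]
 [ 1.41325143e-01  7.01481811e-04 -9.89962985e-01  1.23115119e+00]
 [ 0.00000000e+00  0.00000000e+00  0.00000000e+00  1.00000000e+00]]
wrist [[381.48031983   0.         329.90490855]
 [  0.         381.48031983 243.83618707]
 [  0.           0.           1.        ]] [[-0.35045704 -0.93657608  0.00226231  0.62420128]
 [-0.90089648  0.33776452  0.27258149 -0.03291659]
 [-0.25605743  0.09348999 -0.96213004  0.38937498]
 [ 0.          0.          0.          1.        ]]
```

View pics/scene0.png

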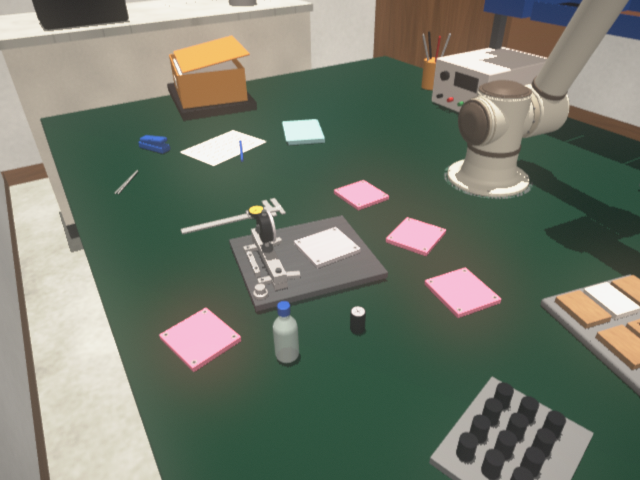

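View pics/top0.png

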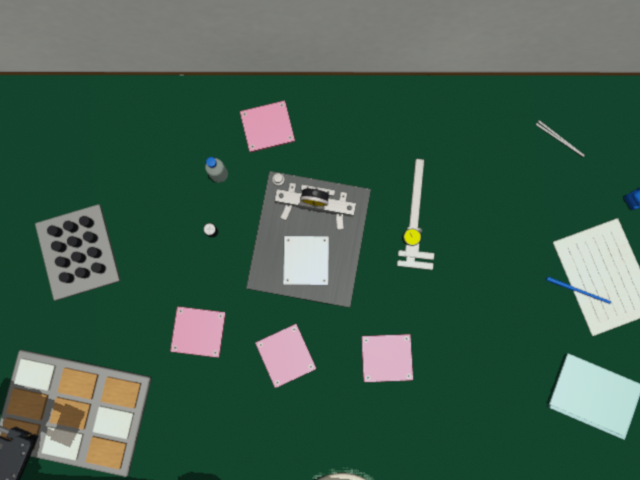

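View pics/wrist0.png

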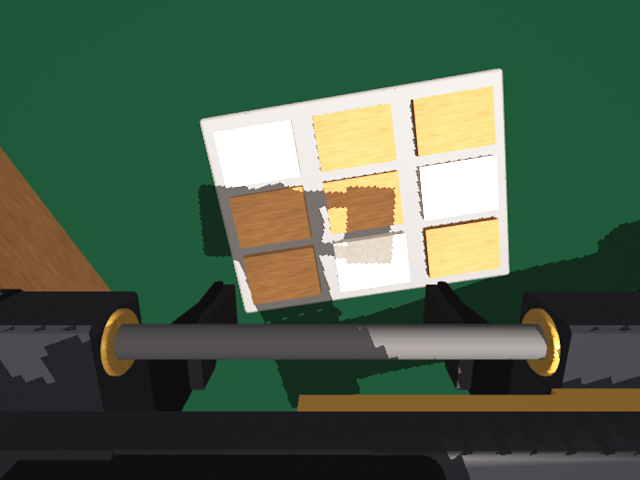

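The plate is the bare silver one on the dark base, at top (306,260). The five pink squares, at top (267,126), (198,332), (286,355) and (387,358) among them, are look-alikes: wrong colour and not on the apron. I'll confirm with a crop and measure.

```bash
cat > h.py <<'E'
import numpy as np, cv2
def ray(p,uv,z):
    K,V=p["mtx"],p["view"]; R,t=V[:3,:3],V[:3,3]; c=-R.T@t
    d=R.T@np.linalg.inv(K)@np.array([uv[0],uv[1],1.]); return c+d*(z-c[2])/d[2]
def proj(p,X):
    q=p["view"][:3,:3]@np.array(X)+p["view"][:3,3]; q=p["mtx"]@q; return q[:2]/q[2]
def quad(p,mask,z):
    cs,_=cv2.findContours(mask.astype(np.uint8),cv2.RETR_EXTERNAL,cv2.CHAIN_APPROX_NONE)
    c=max(cs,key=cv2.contourArea)[:,0,:].astype(float)
    W=np.array([ray(p,u,z)[:2]*1000 for u in c]).astype(np.float32)
    return cv2.minAreaRect(W), cv2.boxPoints(cv2.minAreaRect(W))
E
python3 - <<'E'
from station import r, imaging
from h import *
p=imaging.capture("top")
for q,z in [("plate",.03),("gauge",.02),("dial",.05),("master",.02),("caliper",.0),("bottle",0),("capacitor",0)]:
    for o in imaging.regions_of(q,p)[:6]:
        m=o["mask"]; print(q,round(o["p"],2),np.round(o["centre"]),m.sum(),quad(p,m,z)[0])
        if q in("plate","gauge"): print(quad(p,m,z)[1].round(1).tolist())
im=p["pixels"][150:320,230:400,::-1]; cv2.imwrite("pics/crop.png",cv2.resize(im,None,fx=3.5,fy=3.5,interpolation=cv2.INTER_CUBIC))
E
```

```text
plate 0.98 [268. 126.] 1838 ((819.3299560546875, 157.81170654296875), (91.90699768066406, 97.50981903076172), 14.537343978881836)
[[762.5999755859375, 193.5], [787.0999755859375, 99.0999984741211], [876.0999755859375, 122.19999694824219], [851.5999755859375, 216.5]]
plate 0.87 [288. 354.] 2144 ((335.602294921875, 114.42792510986328), (98.72893524169922, 90.75877380371094), 25.532888412475586)
[[271.5, 134.10000610351562], [310.6000061035156, 52.20000076293945], [399.70001220703125, 94.80000305175781], [360.6000061035156, 176.6999969482422]]
plate 0.85 [384. 360.] 2181 ((331.7277526855469, -91.55065155029297), (92.44818115234375, 98.96729278564453), 2.1145198345184326)
[[283.70001220703125, -43.79999923706055], [287.3999938964844, -142.6999969482422], [379.70001220703125, -139.3000030517578], [376.1000061035156, -40.400001525878906]]
plate 0.71 [307. 261.] 2111 ((531.1121826171875, 73.36418151855469), (92.52265930175781, 103.64830780029297), 88.25106811523438)
[[477.8999938964844, 28.700000762939453], [581.5, 25.5], [584.2999877929688, 118.0], [480.70001220703125, 121.19999694824219]]
[... 886 characters left out ...]
3809814453, 25.241079330444336), 45.48221969604492)
caliper 0.84 [418. 239.] 1281 ((634.7706909179688, -160.30593872070312), (70.38177490234375, 238.5631866455078), 88.99759674072266)
caliper 0.68 [314. 232.] 10307 ((580.5968627929688, 68.50187683105469), (226.6973114013672, 260.6309814453125), 79.56888580322266)
bottle 0.83 [213. 169.] 414 ((732.7672729492188, 270.6734924316406), (60.26003646850586, 37.84371566772461), 27.20723533630371)
bottle 0.49 [312. 232.] 10509 ((580.8997192382812, 68.77882385253906), (228.2261505126953, 263.2406921386719), 79.7118911743164)
capacitor 0.69 [210. 230.] 156 ((597.352294921875, 279.4851989746094), (32.51946258544922, 24.13024139404297), 45.4760627746582)
```

View pics/crop.png

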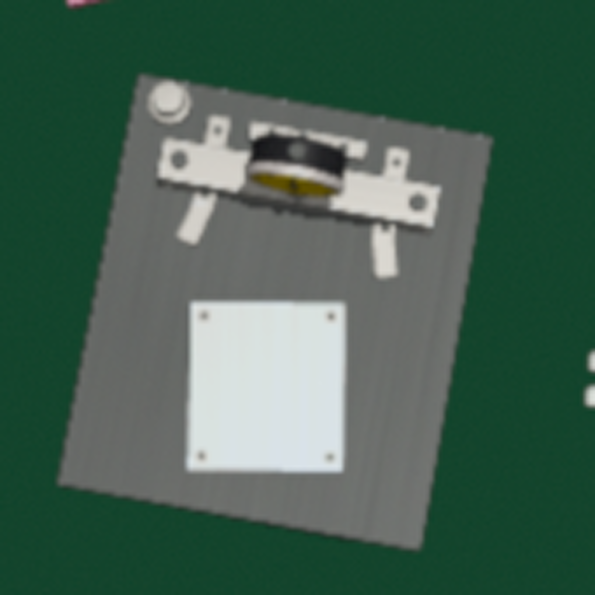

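The crop shows the plate is bare silver with corner screw holes, on the apron, turned left relative to the base. Next step is a sub-pixel fit of the base and plate outlines as boxes.

```bash
cat >> h.py <<'E'
from scipy.optimize import least_squares
def T(x,y,a): return np.array([[np.cos(a),-np.sin(a),x],[np.sin(a),np.cos(a),y]])
def boxpts(g,x0,x1,y0,y1,z0,z1):
    M=T(*g); return [np.r_[M@[x,y,1],z] for x in(x0,x1) for y in(y0,y1) for z in(z0,z1)]
GB=(-.2,.055,-.11,.11,0,.02); PB=(-.05,.05,-.046,.046,.02,.03)
def contour(mask):
    cs,_=cv2.findContours(mask.astype(np.uint8),cv2.RETR_EXTERNAL,cv2.CHAIN_APPROX_NONE)
    return max(cs,key=cv2.contourArea)[:,0,:]
def fit(p,box,mask,g0,S=4):
    # mask at S-fold upscaled resolution
    c=(contour(mask)+.5)/S-.5
    def f(g):
        h=cv2.convexHull(np.array([proj(p,X) for X in boxpts(g,*box)],np.float32))
        return np.array([cv2.pointPolygonTest(h,(float(a),float(b)),True) for a,b in c])
    s=least_squares(f,g0,loss="soft_l1",f_scale=.3,x_scale=[.01,.01,.05],diff_step=1e-4)
    return s.x, np.median(np.abs(f(s.x)))
def masks(p,S=4):
    im=cv2.resize(p["pixels"],None,fx=S,fy=S,interpolation=cv2.INTER_CUBIC).astype(int)
    R,G,B=im[...,0],im[...,1],im[...,2]
    return im,R,G,B
def measure(p,g0,p0,S=4,gauge=True):
    im,R,G,B=masks(p,S)
    def region(box,g,grow):
        m=np.zeros(R.shape,np.uint8); h=cv2.convexHull(np.array([proj(p,X)*S for X in boxpts(g,*box)],np.float32)).astype(np.int32)
        cv2.fillConvexPoly(m,h,1); return cv2.dilate(m,np.ones((2*grow*S+1,)*2))>0
    out={}
    if gauge:
        m=(region(GB,g0,8)&(R>G*.72)&(R>35)); out["g"]=fit(p,GB,cv2.morphologyEx(m.astype(np.uint8),cv2.MORPH_OPEN,np.ones((9,9))),g0,S)
    m=(region(PB,p0,6)&(G>135)); out["p"]=fit(p,PB,m,p0,S)
    return out,m
E
python3 - <<'E'
from station import imaging
from h import *
for n in ["top","scene"]:
    p=imaging.capture(n)
    for q in [0]:
        o,m=measure(p,(.64,.057,-.185),(.53,.073,0)) 
        o2,m=measure(p,o["g"][0],o["p"][0]); 
    print(n,o2)
    V=p["view"]; print("cam",-V[:3,:3].T@V[:3,3])
    v=cv2.resize(p["pixels"][:,:,::-1],None,fx=4,fy=4)
    for b,g in((GB,o2["g"][0]),(PB,o2["p"][0])):
        h=cv2.convexHull(np.array([proj(p,X)*4 for X in boxpts(g,*b)],np.float32)).astype(int); cv2.polylines(v,[h],True,(0,0,255),1)
    c=(proj(p,[.58,.07,.02])*4).astype(int); cv2.imwrite(f"pics/fit_{n}.png",v[c[1]-300:c[1]+300,c[0]-400:c[0]+400])
    g,q=o2["g"][0],o2["p"][0]; d=q-g; R=T(0,0,-g[2])[:,:2]; print("plate in gauge",R@d[:2]*1000,np.degrees(d[2]), np.degrees(g[2]))
E
```

```text
top {'g': (array([ 0.65104229,  0.055743  , -0.17975495]), np.float64(0.09488681985073152)), 'p': (array([ 0.53172793,  0.07459351, -0.01407738]), np.float64(0.4973136560482738))}
cam [0.39601283 0.04378642 1.30019859]
plate in gauge [-120.76216861   -2.78524902] 9.492625718372338 -10.29920007807019
scene {'g': (array([ 0.65699983,  0.05712362, -0.2583261 ]), np.float64(7.769229850712211)), 'p': (array([0.52713329, 0.07260154, 0.        ]), np.float64(0.25105642358281316))}
cam [0.94043053 0.74907382 0.57871309]
plate in gauge [-129.51145711  -18.21169365] 14.800995186414504 -14.800995186414504
```

View pics/fit_top.png

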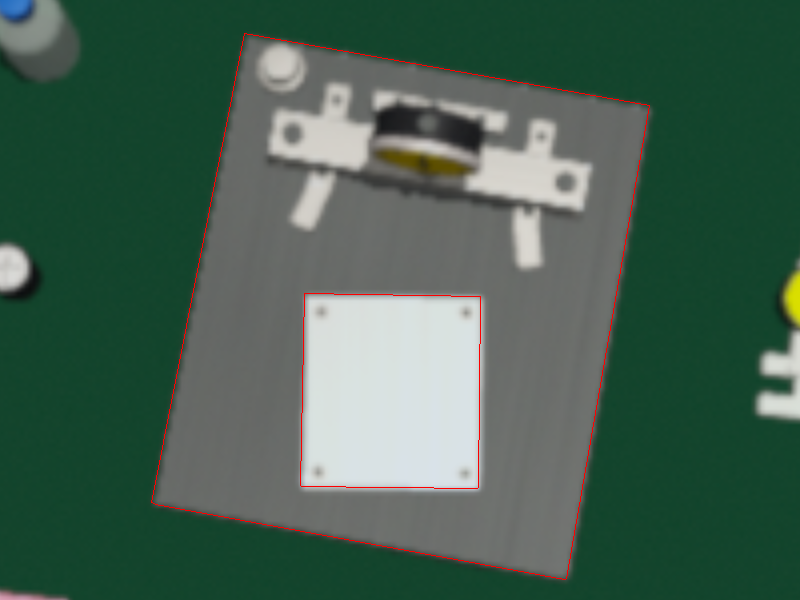

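View pics/fit_scene.png

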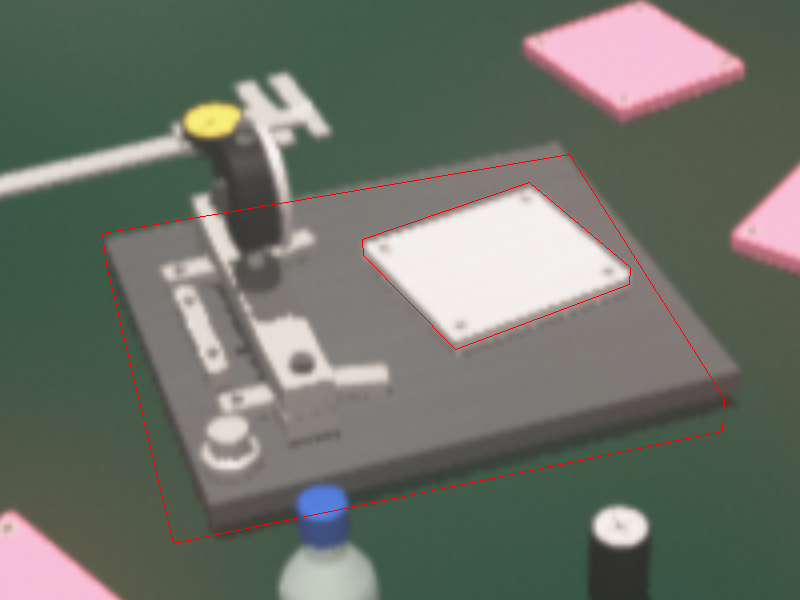

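Top view fits the base well: gauge at (0.651, 0.056), yaw -10.3°. The plate sits at gauge (-121, -3) mm, askew +9.5°. The scene fit failed on colour, so I'll only use that camera as a cross-check. I'll move to behind the plate's rear edge at height, then turn so the wrist camera faces the robot.

Emit:
{"op": "apply_moves", "data": {"xyz": [[0, 0.031, -0.032], [0, 0.031, -0.032], [0, 0.031, -0.032], [0, 0.031, -0.032], [0, 0.031, -0.032], [0, 0.031, -0.032], [0, 0.031, -0.032], [0, 0.031, -0.032], [0, 0.031, -0.032], [0, 0.031, -0.032], [0, 0.031, -0.032], [0, 0, 0]], "twist": [0, 0, 0, 0, 0, 0, 0, 0, 0, 0, 0, 0], "claw": [0.69, 0.69, 0.69, 0.69, 0.69, 0.69, 0.69, 0.69, 0.69, 0.69, 0.69, 0.69]}}

```text
time_s: 1.85
tcp_pos: [0.4364, 0.1283, 0.2374]
ee_rot: [[0.006, -0.345, -0.939], [0.005, -0.939, 0.345], [-1.0, -0.007, -0.004]]
wrist_force: [0.1, 0.5, 0.4]
gripper_width: 0.687
```

Emit:
{"op": "apply_moves", "data": {"xyz": [[0, 0, 0], [0, 0, 0], [0, 0, 0], [0, 0, 0], [0, 0, 0], [0, 0, 0], [0, 0, 0], [0, 0, 0], [0, 0, 0], [0, 0, 0], [0, 0, 0], [0, 0, 0]], "twist": [8.5, 8.5, 8.5, 8.5, 8.5, 8.5, 8.5, 8.5, 8.5, 8.5, 8.5, 0], "claw": [0.69, 0.69, 0.69, 0.69, 0.69, 0.69, 0.69, 0.69, 0.69, 0.69, 0.69, 0.69]}}

```text
time_s: 3.05
tcp_pos: [0.4358, 0.1306, 0.2395]
ee_rot: [[0.01, -0.909, 0.417], [0.009, 0.417, 0.909], [-1.0, -0.005, 0.013]]
wrist_force: [-0.4, 0.4, 0.1]
gripper_width: 0.693
```

Emit:
{"op": "apply_moves", "data": {"xyz": [[0, 0, 0], [0, 0, 0], [0, 0, 0], [0, 0, 0], [0, 0, 0], [0, 0, 0], [0, 0, 0], [0, 0, 0], [0, 0, 0]], "twist": [8.5, 8.5, 8.5, 8.5, 8.5, 8.5, 8.5, 8.5, 0], "claw": [0.69, 0.69, 0.69, 0.69, 0.69, 0.69, 0.69, 0.69, 0.69]}}

```text
time_s: 3.95
tcp_pos: [0.4351, 0.1336, 0.2407]
ee_rot: [[0.013, 0.054, 0.998], [0.011, 0.998, -0.055], [-1.0, 0.012, 0.012]]
wrist_force: [-0.6, 0.4, 0.7]
gripper_width: 0.691
```

```bash
cat >> h.py <<'E'
G=np.array([.65104,.05574,-.17975])
def tool(s):
    d=s["tcp_pos"][:2]-G[:2]; R=T(0,0,-G[2])[:,:2]; z=s["ee_rot"][:,2]
    print("t %.2f tcp gauge mm"%s["time_s"],(R@d*1000).round(1),"z",round(s["tcp_pos"][2]*1000,1),"heading-g",round(np.degrees(np.arctan2(z[1],z[0])-G[2]),2),"F",(R@s["wrist_force"][:2]).round(1),s["wrist_force"][2].round(1),"w",round(s["gripper_width"],3))
    print("tool x",s["ee_rot"][:,0].round(4))
E
python3 - <<'E'
from station import r
from h import *
s=r.sense();tool(s);print(s["joints"])
E
```

```text
t 3.95 tcp gauge mm [-226.4   38. ] z 240.7 heading-g 7.17 F [-0.6  0.3] 0.7 w 0.691
tool x [ 0.0127  0.0112 -0.9999]
[ 3.75826933e+01  4.57418679e+00 -2.22661566e+01 -7.45602392e-02
 -6.21888181e+01 -1.30669643e+02]
```

Emit:
{"op": "apply_moves", "data": {"xyz": [[0, 0, 0], [0, -0.021, 0.012], [0, -0.021, 0.012], [0.04, 0, 0], [0.04, 0, 0], [0.04, 0, 0], [0.03, 0, 0], [0, 0, 0]], "twist": [7.2, 0, 0, 0, 0, 0, 0, 0], "claw": [0.69, 0.69, 0.69, 0.69, 0.69, 0.69, 0.69, 0.69]}}

```text
time_s: 4.75
tcp_pos: [0.4577, 0.0913, 0.0896]
ee_rot: [[0.024, 0.134, 0.991], [0.016, 0.991, -0.135], [-1.0, 0.019, 0.021]]
wrist_force: [-0.8, -0.1, 0.4]
gripper_width: 0.692
```

```bash
python3 - <<'E'
from station import r,imaging
from h import *
s=r.sense();tool(s)
for n in["top","scene"]:
    p=imaging.capture(n); v=cv2.resize(p["pixels"][:,:,::-1],None,fx=4,fy=4)
    for b,g in((GB,G),(PB,(.53173,.07459,-.01408))):
        h=cv2.convexHull(np.array([proj(p,X)*4 for X in boxpts(g,*b)],np.float32)).astype(int); cv2.polylines(v,[h],True,(0,0,255),1)
    c=(proj(p,[.53,.07,.02])*4).astype(int); cv2.imwrite(f"pics/b_{n}.png",v[c[1]-300:c[1]+300,c[0]-400:c[0]+400])
E
```

```text
t 4.75 tcp gauge mm [-196.5    0.4] z 89.6 heading-g 2.57 F [-0.8 -0.2] 0.4 w 0.692
tool x [ 0.0236  0.0161 -0.9996]
```

View pics/b_top.png

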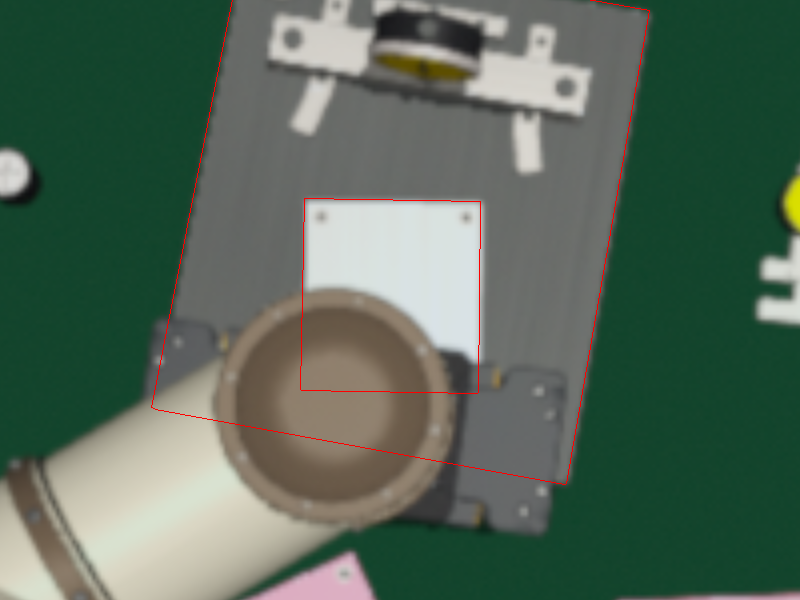

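View pics/b_scene.png

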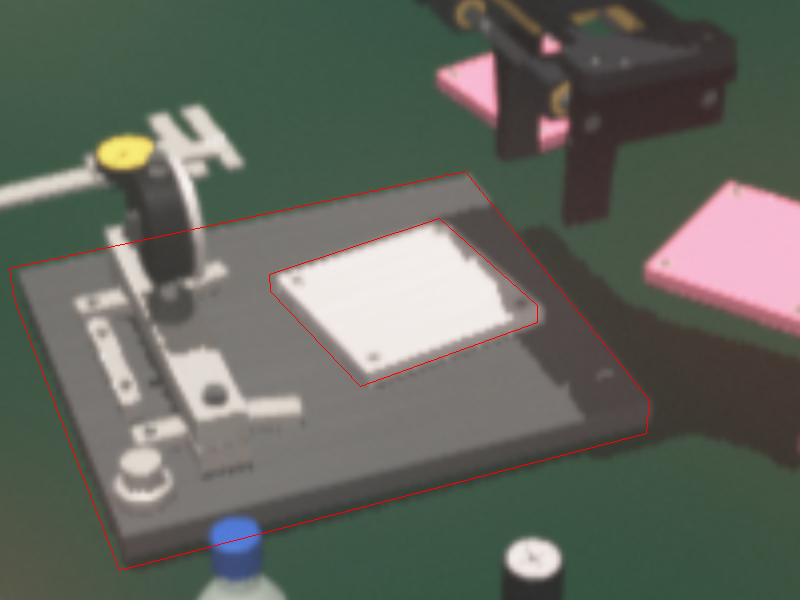

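Both cameras agree on the base to about 4 mm, and the gripper hangs behind the plate (plate's rear edge at top (390,390) in the crop). Next I lower the fingers behind the rear edge.

Emit:
{"op": "apply_moves", "data": {"xyz": [[0.015, -0.003, -0.002], [0.015, -0.002, 0], [0.012, 0, 0], [0, 0, 0]], "twist": [2.0, 1.2, 0, 0], "claw": [0.69, 0.69, 0.69, 0.69]}}

```text
time_s: 5.25
tcp_pos: [0.4661, 0.0928, 0.0591]
ee_rot: [[0.049, 0.18, 0.982], [0.028, 0.983, -0.181], [-0.998, 0.036, 0.043]]
wrist_force: [-0.6, -0.3, 0.3]
gripper_width: 0.69
```

```bash
python3 - <<'E'
from station import r,imaging
from h import *
s=r.sense();tool(s)
p=imaging.capture("scene"); v=cv2.resize(p["pixels"][:,:,::-1],None,fx=4,fy=4,interpolation=cv2.INTER_CUBIC)
c=(proj(p,[.48,.07,.02])*4).astype(int); cv2.imwrite(f"pics/c_scene.png",v[c[1]-300:c[1]+300,c[0]-400:c[0]+400])
E
```

```text
t 5.25 tcp gauge mm [-188.6    3.4] z 59.1 heading-g -0.17 F [-0.5 -0.4] 0.3 w 0.69
tool x [ 0.0488  0.0281 -0.9984]
```

View pics/c_scene.png

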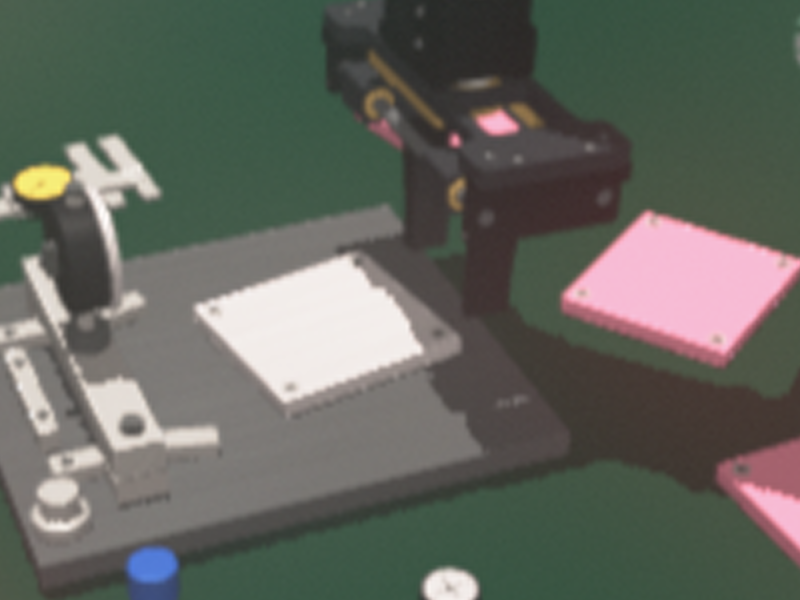

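Emit:
{"op": "apply_moves", "data": {"xyz": [[0, 0, 0], [0, 0, 0]], "twist": [0, 0], "claw": [0.69, 0.69]}}

```text
time_s: 5.5
tcp_pos: [0.4688, 0.0943, 0.0632]
ee_rot: [[0.056, 0.177, 0.983], [0.032, 0.983, -0.179], [-0.998, 0.041, 0.05]]
wrist_force: [0.3, -0.1, 0.3]
gripper_width: 0.688
```

```bash
python3 - <<'E'
from station import r,imaging
from h import *
s=r.sense();tool(s)
E
```

```text
t 5.50 tcp gauge mm [-186.2    5.4] z 63.2 heading-g -0.03 F [ 0.3 -0.1] 0.3 w 0.688
tool x [ 0.0563  0.0318 -0.9979]
```

```bash
python3 - <<'E'
from station import r
s=r.sense();print(s["joints"],s["joint_velocities"],s["effort"])
E
```

```text
[  30.96377915   18.82744495  -35.0106618     0.17849338  -32.45398534
 -131.3849411 ] [ 0.05011698 -1.15722033  0.775216    0.11147881 -0.57746176  0.25065465] [-8.51221819e-03 -2.91907167e+01  1.19060111e+01  2.61282340e+00
  5.42267400e-02 -1.57544211e-03]
```

Emit:
{"op": "apply_moves", "data": {"xyz": [[0, 0, 0]], "twist": [0], "claw": [0.69]}}

```text
time_s: 5.6
tcp_pos: [0.4693, 0.0947, 0.0642]
ee_rot: [[0.058, 0.177, 0.983], [0.033, 0.983, -0.179], [-0.998, 0.043, 0.051]]
wrist_force: [0.0, -1.1, 0.4]
gripper_width: 0.692
```

```bash
python3 - <<'E'
from station import r
from h import *
s=r.sense();print(s["joints"],s["joint_velocities"]);tool(s)
E
```

```text
[  30.96831007   18.72964064  -34.95270012    0.18539212  -32.48485424
 -131.36804657] [ 0.06924222 -0.88467466  0.62906751 -0.03066979 -0.39717393  0.17459133]
t 5.60 tcp gauge mm [-185.7    5.9] z 64.2 heading-g -0.01 F [ 0.2 -1.1] 0.4 w 0.692
tool x [ 0.0582  0.0329 -0.9978]
```

Emit:
{"op": "apply_moves", "data": {"xyz": [[0, 0, 0]], "twist": [0], "claw": [0.69]}}

```text
time_s: 5.7
tcp_pos: [0.4696, 0.0949, 0.0648]
ee_rot: [[0.059, 0.176, 0.983], [0.033, 0.983, -0.178], [-0.998, 0.043, 0.052]]
wrist_force: [0.3, 0.4, -0.5]
gripper_width: 0.692
```

```bash
python3 - <<'E'
from station import r
from h import *
s=r.sense();print(s["joints"],s["joint_velocities"]);tool(s)
E
```

```text
[  30.97002473   18.6704981   -34.92433318    0.18985557  -32.50278159
 -131.35436148] [-0.03203451 -0.54072867  0.23519035 -0.03083477 -0.14476066  0.08103725]
t 5.70 tcp gauge mm [-185.5    6.1] z 64.8 heading-g 0.01 F [0.2 0.4] -0.5 w 0.692
tool x [ 0.0593  0.0335 -0.9977]
```

The tilt comes from re-anchoring each row on a still-settling pose. I'll go up in continuous rows to undo it. Then I'll descend in single rows, using camera calls to let the arm settle on its target.

Emit:
{"op": "apply_moves", "data": {"xyz": [[-0.04, 0, 0], [-0.04, 0, 0], [-0.04, 0, 0], [-0.04, 0, 0], [0, 0, 0], [0, 0, 0], [0, 0, 0], [0, 0, 0], [0, 0, 0]], "twist": [0, 0, 0, 0, 0, 0, 0, 0, 0], "claw": [0.69, 0.69, 0.69, 0.69, 0.69, 0.69, 0.69, 0.69, 0.69]}}

```text
time_s: 6.6
tcp_pos: [0.458, 0.0882, 0.2283]
ee_rot: [[0.053, 0.176, 0.983], [0.03, 0.984, -0.178], [-0.998, 0.039, 0.047]]
wrist_force: [0.1, 0.0, 0.2]
gripper_width: 0.69
```

```bash
python3 - <<'E'
from station import r,imaging
from h import *
s=r.sense();tool(s)
for i in range(6): imaging.capture("top")
s=r.sense();tool(s);print(s["joint_velocities"])
E
```

```text
t 6.60 tcp gauge mm [-195.7   -2.5] z 228.3 heading-g 0.05 F [0.1 0.1] 0.2 w 0.69
tool x [ 0.053   0.0299 -0.9981]
t 6.90 tcp gauge mm [-195.3   -2.2] z 229.2 heading-g 0.05 F [ 0.1 -0.2] -0.5 w 0.691
tool x [ 0.0547  0.0308 -0.998 ]
[ 0.10712747 -0.24057984  0.29163859 -0.01441261 -0.02747161  0.03240923]
```

```bash
python3 - <<'E'
from station import r,imaging
from h import *
for i in range(6):
    imaging.capture("top"); s=r.sense();print(s["time_s"],s["joints"][[1,2,4]].round(3),s["tcp_pos"].round(4))
E
```

```text
6.95 [  5.071 -23.603 -57.711] [0.4585 0.0885 0.2293]
7.0 [  5.063 -23.6   -57.715] [0.4585 0.0885 0.2294]
7.05 [  5.06  -23.599 -57.712] [0.4585 0.0885 0.2294]
7.1 [  5.052 -23.595 -57.713] [0.4586 0.0885 0.2295]
7.15 [  5.05  -23.599 -57.715] [0.4585 0.0885 0.2295]
7.2 [  5.047 -23.597 -57.716] [0.4585 0.0885 0.2295]
```

Emit:
{"op": "apply_moves", "data": {"xyz": [[0.05, 0, 0]], "twist": [0], "claw": [0.69]}}

```text
time_s: 7.3
tcp_pos: [0.4662, 0.0922, 0.1852]
ee_rot: [[0.071, 0.173, 0.982], [0.038, 0.984, -0.176], [-0.997, 0.05, 0.063]]
wrist_force: [1.5, 1.4, -1.1]
gripper_width: 0.691
```

```bash
python3 - <<'E'
from station import r,imaging
from h import *
s=r.sense();print(s["time_s"],s["joints"][[1,2,4]].round(3),s["tcp_pos"].round(4))
for i in range(8):
    imaging.capture("top"); s=r.sense();print(s["time_s"],s["joints"][[1,2,4]].round(3),s["tcp_pos"].round(4))
tool(s)
E
```

```text
7.3 [  8.045 -27.279 -50.085] [0.4662 0.0922 0.1852]
7.35 [  8.714 -28.242 -49.81 ] [0.4585 0.0894 0.1732]
7.4 [  8.61  -28.103 -50.308] [0.4576 0.0885 0.1749]
7.45 [  8.48  -27.851 -50.421] [0.4596 0.0891 0.1777]
7.5 [  8.381 -27.67  -50.416] [0.4613 0.0898 0.1798]
7.55 [  8.311 -27.577 -50.398] [0.4622 0.0903 0.1809]
7.6 [  8.269 -27.542 -50.38 ] [0.4625 0.0905 0.1814]
7.65 [  8.248 -27.544 -50.362] [0.4625 0.0906 0.1816]
7.7 [  8.242 -27.562 -50.351] [0.4623 0.0906 0.1815]
t 7.70 tcp gauge mm [-191.9    0.5] z 181.5 heading-g 0.06 F [-0.4 -0.7] -0.3 w 0.694
tool x [ 0.0586  0.0326 -0.9977]
```

Emit:
{"op": "apply_moves", "data": {"xyz": [[-0.05, 0, 0], [0, 0, 0]], "twist": [0, 0], "claw": [0.69, 0.69]}}

```text
time_s: 7.9
tcp_pos: [0.4604, 0.0891, 0.2331]
ee_rot: [[0.062, 0.175, 0.983], [0.033, 0.984, -0.177], [-0.998, 0.043, 0.055]]
wrist_force: [-0.1, 0.6, 0.9]
gripper_width: 0.692
```

```bash
cat > settle.py <<'E'
from station import r,imaging
from h import *
import sys
for i in range(int(sys.argv[1])): imaging.capture("top")
s=r.sense(); tool(s); j=s["joints"]; print("tilt",round(90-(j[1]-j[2]-j[4]),2))
E
python3 settle.py 7
```

```text
t 8.25 tcp gauge mm [-197.6   -3.6] z 225.2 heading-g 0.02 F [ 0.3 -0.6] 0.5 w 0.691
tool x [ 0.046   0.0273 -0.9986]
tilt 3.07
```

Emit:
{"op": "apply_moves", "data": {"xyz": [[-0.05, 0, 0], [0, 0, 0]], "twist": [0, 0], "claw": [0.69, 0.69]}}

```text
time_s: 8.45
tcp_pos: [0.4533, 0.0857, 0.2748]
ee_rot: [[0.042, 0.177, 0.983], [0.024, 0.984, -0.178], [-0.999, 0.031, 0.037]]
wrist_force: [0.2, 0.4, 0.5]
gripper_width: 0.69
```

```bash
python3 settle.py 6
```

```text
t 8.75 tcp gauge mm [-203.5   -7.7] z 267.9 heading-g -0.02 F [ 0.2 -0.1] -0.2 w 0.689
tool x [ 0.0287  0.0199 -0.9994]
tilt 2.0
```

Emit:
{"op": "apply_moves", "data": {"xyz": [[-0.05, 0, 0], [0, 0, 0]], "twist": [0, 0], "claw": [0.69, 0.69]}}

```text
time_s: 8.95
tcp_pos: [0.447, 0.0827, 0.3166]
ee_rot: [[0.023, 0.178, 0.984], [0.016, 0.984, -0.179], [-1.0, 0.02, 0.02]]
wrist_force: [0.0, 0.0, 0.1]
gripper_width: 0.695
```

```bash
python3 settle.py 6
```

```text
t 9.25 tcp gauge mm [-208.7  -11.3] z 309.9 heading-g -0.06 F [ 0.7 -0.4] 0.3 w 0.692
tool x [ 0.01    0.0122 -0.9999]
tilt 0.85
```

Emit:
{"op": "apply_moves", "data": {"xyz": [[-0.05, 0, 0], [0, 0, 0]], "twist": [0, 0], "claw": [0.69, 0.69]}}

```text
time_s: 9.45
tcp_pos: [0.4415, 0.0802, 0.3579]
ee_rot: [[0.003, 0.18, 0.984], [0.007, 0.984, -0.18], [-1.0, 0.008, 0.001]]
wrist_force: [0.9, 0.3, -0.1]
gripper_width: 0.689
```

```bash
python3 settle.py 6
```

```text
t 9.75 tcp gauge mm [-213.3  -14.3] z 351.4 heading-g -0.09 F [-0.6  0.3] -0.9 w 0.69
tool x [-0.0099  0.0042 -0.9999]
tilt -0.36
```

Tilt is now essentially gone. Descend in single settled rows.

Emit:
{"op": "apply_moves", "data": {"xyz": [[0.045, 0.01, 0.014]], "twist": [0], "claw": [0.69]}}

```text
time_s: 9.85
tcp_pos: [0.4566, 0.088, 0.3117]
ee_rot: [[0.004, 0.179, 0.984], [0.009, 0.984, -0.179], [-1.0, 0.01, 0.002]]
wrist_force: [2.3, 1.1, -0.2]
gripper_width: 0.69
```

```bash
python3 settle.py 5
```

```text
t 10.10 tcp gauge mm [-199.3   -4.3] z 307.2 heading-g -0.08 F [-0.1 -0.4] 0.4 w 0.69
tool x [-0.0088  0.0035 -1.    ]
tilt -0.33
```

Emit:
{"op": "apply_moves", "data": {"xyz": [[0.05, 0, 0]], "twist": [0], "claw": [0.69]}}

```text
time_s: 10.2
tcp_pos: [0.4589, 0.0891, 0.2645]
ee_rot: [[0.009, 0.178, 0.984], [0.01, 0.984, -0.178], [-1.0, 0.011, 0.007]]
wrist_force: [1.4, 1.6, -0.9]
gripper_width: 0.69
```

```bash
python3 settle.py 5
```

```text
t 10.45 tcp gauge mm [-198.3   -3.5] z 260.1 heading-g -0.03 F [-0.   0.3] 1.4 w 0.687
tool x [-0.0041  0.0044 -1.    ]
tilt -0.08
```

Emit:
{"op": "apply_moves", "data": {"xyz": [[0.05, 0, 0]], "twist": [0], "claw": [0.69]}}

```text
time_s: 10.55
tcp_pos: [0.4618, 0.0907, 0.2185]
ee_rot: [[0.016, 0.177, 0.984], [0.012, 0.984, -0.177], [-1.0, 0.015, 0.014]]
wrist_force: [1.8, 1.7, -0.2]
gripper_width: 0.688
```

```bash
python3 settle.py 5
```

```text
t 10.80 tcp gauge mm [-196.8   -2.4] z 213.0 heading-g 0.02 F [0.5 0.2] 0.5 w 0.694
tool x [ 5.0e-04  5.5e-03 -1.0e+00]
tilt 0.19
```

Emit:
{"op": "apply_moves", "data": {"xyz": [[0.05, 0, 0]], "twist": [0], "claw": [0.69]}}

```text
time_s: 10.9
tcp_pos: [0.464, 0.0919, 0.1709]
ee_rot: [[0.02, 0.176, 0.984], [0.013, 0.984, -0.176], [-1.0, 0.017, 0.018]]
wrist_force: [1.8, 1.3, -0.4]
gripper_width: 0.693
```

```bash
python3 settle.py 5
```

```text
t 11.15 tcp gauge mm [-195.2   -1.1] z 165.6 heading-g 0.07 F [-0.2  0.3] 0.7 w 0.692
tool x [ 0.0045  0.0064 -1.    ]
tilt 0.41
```

Emit:
{"op": "apply_moves", "data": {"xyz": [[0.05, -0.002, -0.004]], "twist": [0], "claw": [0.69]}}

```text
time_s: 11.25
tcp_pos: [0.4621, 0.092, 0.1229]
ee_rot: [[0.024, 0.175, 0.984], [0.015, 0.984, -0.175], [-1.0, 0.019, 0.021]]
wrist_force: [1.0, 0.9, -1.9]
gripper_width: 0.69
```

```bash
python3 settle.py 6
```

```text
t 11.55 tcp gauge mm [-197.2   -1.6] z 118.2 heading-g 0.12 F [-0.9  0.3] -0.1 w 0.692
tool x [ 0.0091  0.0082 -0.9999]
tilt 0.69
```

Emit:
{"op": "apply_moves", "data": {"xyz": [[0.048, -0.002, -0.004]], "twist": [0], "claw": [0.69]}}

```text
time_s: 11.65
tcp_pos: [0.4599, 0.0921, 0.0766]
ee_rot: [[0.027, 0.174, 0.984], [0.017, 0.985, -0.174], [-0.999, 0.021, 0.024]]
wrist_force: [1.2, 0.7, -0.6]
gripper_width: 0.689
```

```bash
python3 settle.py 6
```

```text
t 11.95 tcp gauge mm [-199.3   -2.1] z 72.3 heading-g 0.16 F [0.2 0.1] -0.4 w 0.691
tool x [ 0.0129  0.0098 -0.9999]
tilt 0.92
```

Emit:
{"op": "apply_moves", "data": {"xyz": [[0.024, -0.002, -0.001]], "twist": [0], "claw": [0.69]}}

```text
time_s: 12.05
tcp_pos: [0.4573, 0.0898, 0.0522]
ee_rot: [[0.023, 0.174, 0.984], [0.015, 0.985, -0.175], [-1.0, 0.019, 0.02]]
wrist_force: [0.7, 0.5, -0.6]
gripper_width: 0.694
```

```bash
python3 settle.py 6
```

```text
t 12.35 tcp gauge mm [-199.2   -3.1] z 49.6 heading-g 0.19 F [-0.1 -0.5] 0.3 w 0.693
tool x [ 0.0151  0.0108 -0.9998]
tilt 1.06
```

Emit:
{"op": "apply_moves", "data": {"xyz": [[0.01, 0, 0]], "twist": [0], "claw": [0.69]}}

```text
time_s: 12.45
tcp_pos: [0.4561, 0.0892, 0.0411]
ee_rot: [[0.019, 0.175, 0.984], [0.013, 0.984, -0.175], [-1.0, 0.016, 0.017]]
wrist_force: [-0.3, -0.2, 0.2]
gripper_width: 0.687
```

```bash
python3 settle.py 6
```

```text
t 12.75 tcp gauge mm [-199.1   -3. ] z 39.6 heading-g 0.19 F [-0.4 -0.5] -0.1 w 0.691
tool x [ 0.015   0.0107 -0.9998]
tilt 1.05
```

Emit:
{"op": "apply_moves", "data": {"xyz": [[0.001, 0, 0.008], [0, 0, 0.008], [0, 0, 0.008], [0, 0, 0.008]], "twist": [0, 0, 0, 0], "claw": [0.69, 0.69, 0.69, 0.69]}}

```text
time_s: 13.15
tcp_pos: [0.487, 0.0823, 0.0387]
ee_rot: [[0.012, 0.174, 0.985], [0.01, 0.985, -0.174], [-1.0, 0.012, 0.01]]
wrist_force: [-1.9, 1.2, 0.8]
gripper_width: 0.692
```

```bash
python3 settle.py 5; python3 - <<'E'
from station import r,imaging
from h import *
for n in["top","scene"]:
    p=imaging.capture(n); v=cv2.resize(p["pixels"][:,:,::-1],None,fx=4,fy=4,interpolation=cv2.INTER_CUBIC)
    c=(proj(p,[.55,.07,.02])*4).astype(int); cv2.imwrite(f"pics/d_{n}.png",v[c[1]-300:c[1]+300,c[0]-400:c[0]+400])
E
```

```text
t 13.40 tcp gauge mm [-166.6   -3.3] z 38.8 heading-g 0.23 F [-0.2 -0.1] -0.1 w 0.689
tool x [ 0.013   0.01   -0.9999]
tilt 0.93
```

View pics/d_scene.png

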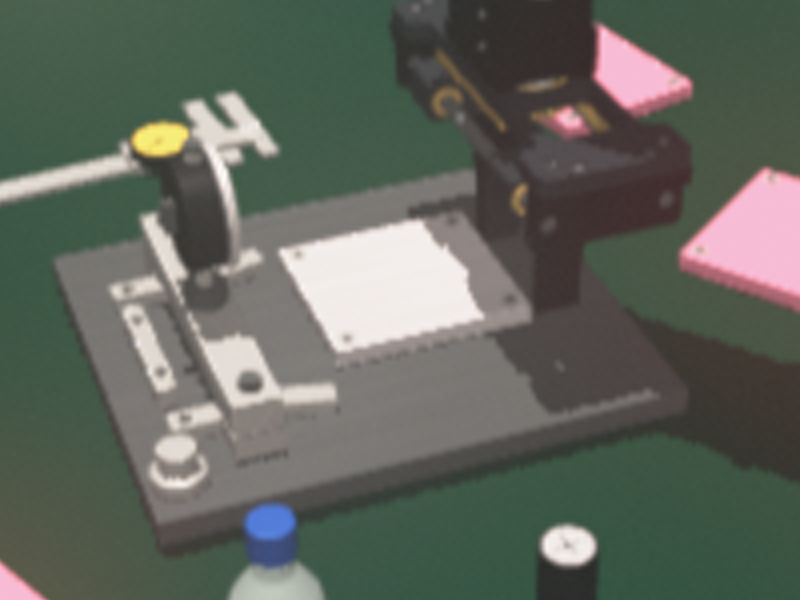

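View pics/d_top.png

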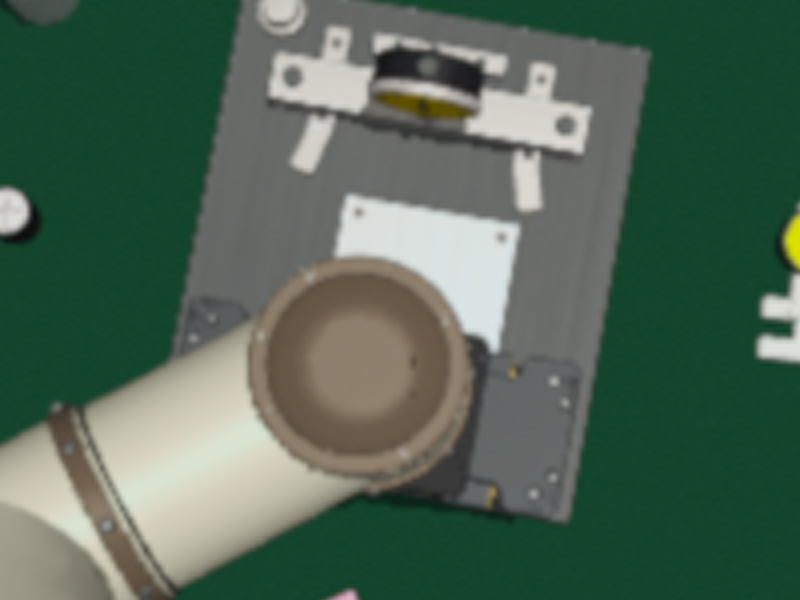

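Squared up: leading corners at about crop (346,195) and (519,226). Now measure lateral offset from the front and side edges.

```bash
cat > front.py <<'E'
from station import r,imaging
from h import *
# visible part of the plate, contour points in the gauge frame at plate-top height
p=imaging.capture("top"); S=4; im,R,Gc,B=masks(p,S)
s=r.sense(); tool(s)
m=np.zeros(R.shape,np.uint8)
h=cv2.convexHull(np.array([proj(p,X)*S for X in boxpts(G,-.19,-.045,-.065,.065,.02,.03)],np.float32)).astype(np.int32)
cv2.fillConvexPoly(m,h,1)
m=m&((Gc>150)&(B>150)).astype(np.uint8)
c=(contour(m)+.5)/S-.5
Rg=T(0,0,-G[2])[:,:2]
q=np.array([Rg@(ray(p,u,.03)[:2]-G[:2]) for u in c])*1000
xf=np.percentile(q[:,0],99); f=q[(q[:,0]>xf-3)]; f=f[abs(f[:,1]-np.median(f[:,1]))<35]; a=np.polyfit(f[:,1],f[:,0],1)
print("front x",round(np.median(f[:,0]),1),"edge angle deg",round(-np.degrees(np.arctan(a[0])),2))
for x0 in (8,14,20,26,32,40,50):
    b=q[(q[:,0]<xf-x0+3)&(q[:,0]>xf-x0-3)]; print(x0,"y",b[:,1].min().round(1),b[:,1].max().round(1),"mid",round((b[:,1].min()+b[:,1].max())/2,1))
E
python3 front.py
```

```text
t 13.55 tcp gauge mm [-167.    -3.2] z 38.9 heading-g 0.27 F [0.1 1.9] -0.3 w 0.693
tool x [ 0.0129  0.01   -0.9999]
front x -52.0 edge angle deg 0.35
8 y -58.3 35.7 mid -11.3
14 y -58.2 35.8 mid -11.2
20 y -58.0 35.5 mid -11.3
26 y -58.3 35.5 mid -11.4
32 y -58.3 35.1 mid -11.6
40 y -58.4 -13.5 mid -36.0
50 y -58.7 -27.0 mid -42.8
```

The plate is square (0.35°), but its front is at x -52 and its mid at y ≈ -11. It has to go about 11 mm left before the mouth. I'll back off, shut the fingers, go round to its right side and nudge it left at mid-length.

Emit:
{"op": "apply_moves", "data": {"xyz": [[0, 0, -0.012], [-0.012, 0, -0.006], [0, -0.04, 0], [0, -0.045, 0]], "twist": [0, 0, 0, 0], "claw": [0.69, 0.3, 0, 0]}}

```text
time_s: 13.95
tcp_pos: [0.4532, 0.0046, 0.0521]
ee_rot: [[0.017, 0.164, 0.986], [0.011, 0.986, -0.164], [-1.0, 0.014, 0.015]]
wrist_force: [1.2, -0.4, -1.2]
gripper_width: 0.501
```

```bash
python3 settle.py 7
```

```text
t 14.30 tcp gauge mm [-184.5  -85. ] z 51.6 heading-g 0.69 F [0.6 1. ] 0.6 w 0.184
tool x [ 0.0172  0.011  -0.9998]
tilt 1.15
```

Emit:
{"op": "apply_moves", "data": {"xyz": [[0, -0.003, 0.027], [0, 0, 0.027], [0, 0, 0.024]], "twist": [0.6, 0, 0], "claw": [0, 0, 0]}}

```text
time_s: 14.6
tcp_pos: [0.5301, -0.0085, 0.0531]
ee_rot: [[0.015, 0.171, 0.985], [0.011, 0.985, -0.171], [-1.0, 0.013, 0.013]]
wrist_force: [1.5, -0.3, 0.4]
gripper_width: 0.019
```

```bash
python3 settle.py 6; python3 front.py;python3 - <<'E'
from station import r,imaging
from h import *
for n in["top","scene"]:
    p=imaging.capture(n); v=cv2.resize(p["pixels"][:,:,::-1],None,fx=4,fy=4,interpolation=cv2.INTER_CUBIC)
    c=(proj(p,[.55,.04,.02])*4).astype(int); cv2.imwrite(f"pics/e_{n}.png",v[c[1]-300:c[1]+300,c[0]-400:c[0]+400])
E
```

```text
t 14.90 tcp gauge mm [-109.6  -85.7] z 52.6 heading-g 0.4 F [ 0.4 -0.4] 1.1 w 0.005
tool x [ 0.0129  0.0106 -0.9999]
tilt 0.88
t 14.95 tcp gauge mm [-109.6  -85.8] z 52.8 heading-g 0.4 F [-0.5 -0.4] -0.2 w 0.005
tool x [ 0.0132  0.0106 -0.9999]
front x -47.6 edge angle deg 10.55
8 y -41.6 -15.2 mid -28.4
14 y -42.4 -3.5 mid -23.0
20 y -44.6 9.2 mid -17.7
26 y -46.1 21.4 mid -12.4
32 y -47.8 34.1 mid -6.8
40 y -51.3 40.9 mid -5.2
50 y -59.0 37.6 mid -10.7
```

View pics/e_scene.png

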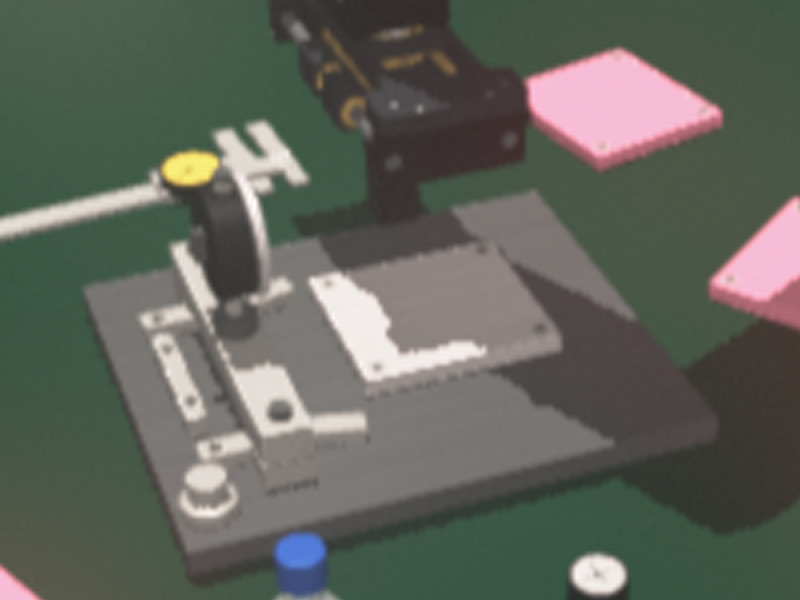

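View pics/e_top.png

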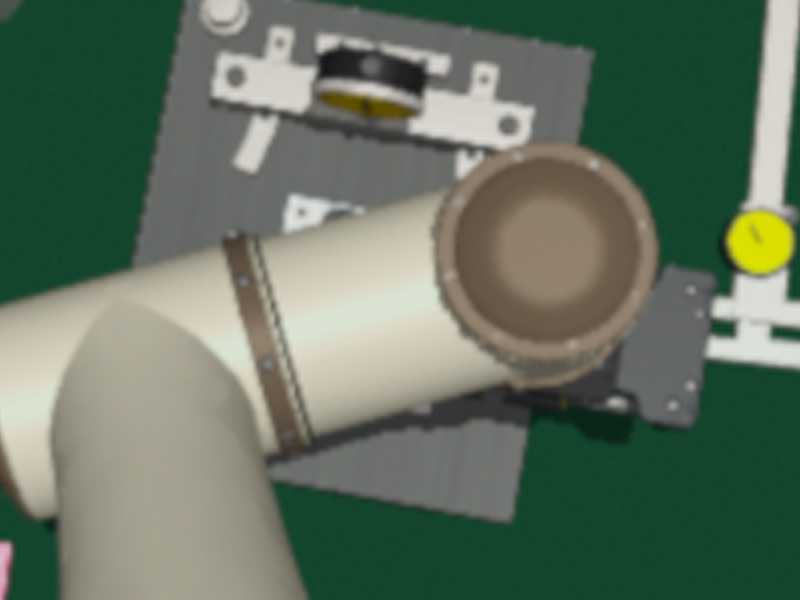

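Emit:
{"op": "apply_moves", "data": {"xyz": [[0.014, 0, 0.003]], "twist": [0.3], "claw": [0]}}

```text
time_s: 15.15
tcp_pos: [0.5323, -0.009, 0.0403]
ee_rot: [[0.018, 0.176, 0.984], [0.012, 0.984, -0.176], [-1.0, 0.015, 0.016]]
wrist_force: [0.6, 0.8, 0.7]
gripper_width: 0.011
```

```bash
python3 settle.py 6
```

```text
t 15.45 tcp gauge mm [-106.2  -85.7] z 38.9 heading-g 0.09 F [0.5 0.6] -0.5 w 0.003
tool x [ 0.0135  0.0106 -0.9999]
tilt 0.91
```

Emit:
{"op": "apply_moves", "data": {"xyz": [[0, 0.007, 0], [0, 0.006, 0], [0, 0.006, 0]], "twist": [0, 0, 0], "claw": [0, 0, 0]}}

```text
time_s: 15.75
tcp_pos: [0.5349, 0.0098, 0.0395]
ee_rot: [[0.014, 0.178, 0.984], [0.011, 0.984, -0.178], [-1.0, 0.013, 0.012]]
wrist_force: [-1.1, -1.7, -0.2]
gripper_width: 0.006
```

```bash
python3 settle.py 5;python3 - <<'E'
from station import r,imaging
from h import *
for n in["top","scene"]:
    p=imaging.capture(n); v=cv2.resize(p["pixels"][:,:,::-1],None,fx=4,fy=4,interpolation=cv2.INTER_CUBIC)
    c=(proj(p,[.55,.04,.02])*4).astype(int); cv2.imwrite(f"pics/f_{n}.png",v[c[1]-300:c[1]+300,c[0]-400:c[0]+400])
E
```

```text
t 16.00 tcp gauge mm [-106.   -66.3] z 39.4 heading-g 0.03 F [0.5 0.8] 0.5 w 0.006
tool x [ 0.0141  0.0107 -0.9998]
tilt 0.96
```

View pics/f_scene.png

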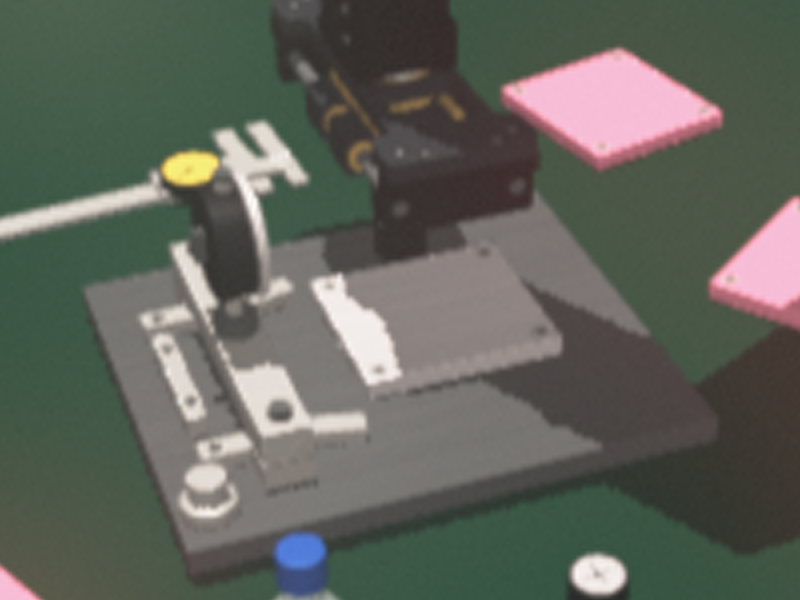

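The near-front corner moved from about (370,388) to (376,393), so contact is made and the plate has shifted a few mm. Push on by 7 mm.

Emit:
{"op": "apply_moves", "data": {"xyz": [[0, 0.004, 0], [0, 0.003, 0]], "twist": [0, 0], "claw": [0, 0]}}

```text
time_s: 16.3
tcp_pos: [0.5353, 0.0153, 0.0394]
ee_rot: [[0.012, 0.18, 0.984], [0.01, 0.984, -0.18], [-1.0, 0.012, 0.01]]
wrist_force: [-0.6, -2.3, 1.3]
gripper_width: 0.004
```

```bash
python3 settle.py 5
```

```text
t 16.55 tcp gauge mm [-106.6  -60.2] z 39.4 heading-g -0.04 F [-1.4 -1.4] 0.8 w 0.003
tool x [ 0.0125  0.0102 -0.9999]
tilt 0.87
```

Emit:
{"op": "apply_moves", "data": {"xyz": [[0, -0.012, 0], [-0.012, -0.01, 0], [0, 0, -0.03], [0, 0, -0.03], [0, 0, -0.03]], "twist": [0, 0, 0, 0, 0], "claw": [0, 0, 0, 0, 0]}}

```text
time_s: 17.05
tcp_pos: [0.4462, 0.0078, 0.0527]
ee_rot: [[0.023, 0.182, 0.983], [0.013, 0.983, -0.182], [-1.0, 0.017, 0.02]]
wrist_force: [0.1, 0.6, 0.6]
gripper_width: 0.001
```

```bash
python3 settle.py 5; python3 front.py; python3 - <<'E'
from station import r,imaging
from h import *
for n in["top","scene"]:
    p=imaging.capture(n); v=cv2.resize(p["pixels"][:,:,::-1],None,fx=4,fy=4,interpolation=cv2.INTER_CUBIC)
    c=(proj(p,[.55,.07,.02])*4).astype(int); cv2.imwrite(f"pics/g_{n}.png",v[c[1]-300:c[1]+300,c[0]-400:c[0]+400])
E
```

```text
t 17.30 tcp gauge mm [-191.7  -83.1] z 52.7 heading-g -0.11 F [1.2 0.2] -0.0 w 0.002
tool x [ 0.0228  0.0127 -0.9997]
tilt 1.49
t 17.35 tcp gauge mm [-191.5  -83. ] z 52.5 heading-g -0.13 F [0.1 0.2] 0.3 w 0.001
tool x [ 0.0225  0.0127 -0.9997]
front x -52.1 edge angle deg -0.32
8 y -51.3 42.3 mid -4.5
14 y -51.5 41.9 mid -4.8
20 y -51.3 42.4 mid -4.4
26 y -51.3 41.8 mid -4.7
32 y -51.3 42.4 mid -4.5
40 y -51.4 42.4 mid -4.5
50 y -51.3 42.5 mid -4.4
```

View pics/g_top.png

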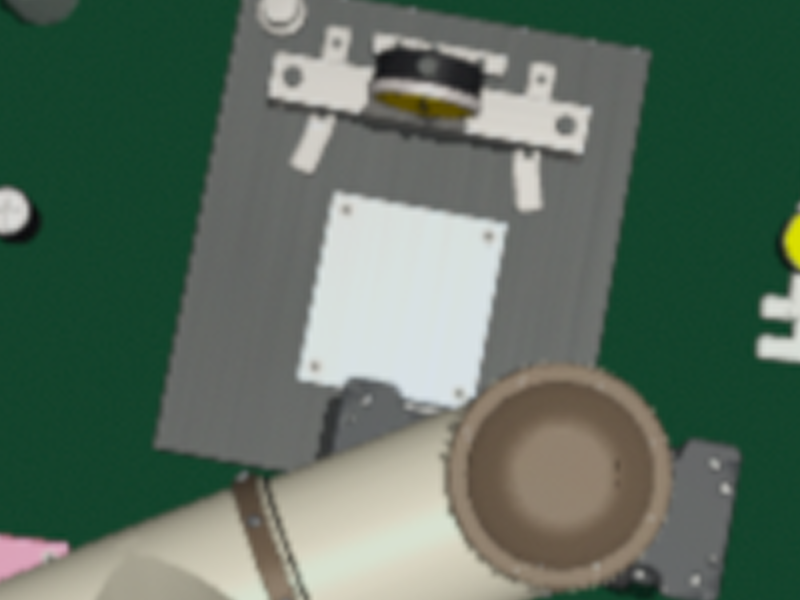

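The plate is square, mid at y ≈ -4.5. I'll check the gauge centre line against the guide strips by overlay.

```bash
python3 - <<'E'
from station import r,imaging
from h import *
p=imaging.capture("top"); S=8; v=cv2.resize(p["pixels"][:,:,::-1],None,fx=S,fy=S,interpolation=cv2.INTER_CUBIC)
M=T(*G)
def P(x,y,z): return tuple(((proj(p,np.r_[M@[x/1000,y/1000,1],z/1000])+.5)*S-.5).round().astype(int))
for s in(1,-1):
    cv2.line(v,P(-44,s*55,28),P(-20,s*49,28),(0,0,255),1); cv2.line(v,P(-20,s*49,28),P(35,s*49,28),(0,0,255),1)
    cv2.line(v,P(-12,-83,51),P(-12,83,51),(255,0,0),1);cv2.line(v,P(-12,s*83,51),P(12,s*83,51),(255,0,0),1)
    cv2.line(v,P(-52,s*46-4.5,30),P(-152,s*46-4.5,30),(0,200,0),1)
    cv2.line(v,P(25,s*35,32),P(25,-s*35,32),(0,255,255),1)
cv2.line(v,P(-52,-50.5,30),P(-52,41.5,30),(0,200,0),1)
c=P(-40,0,30); cv2.imwrite("pics/h.png",v[c[1]-300:c[1]+300,c[0]-400:c[0]+400])
E
```

```text
(no output)
```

View pics/h.png

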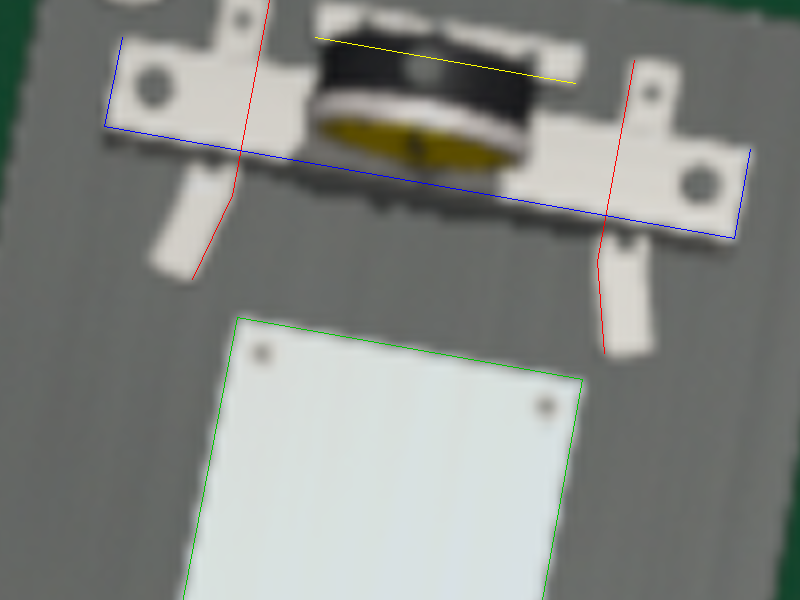

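The overlay matches the guide strips and bridge closely, so y ≈ -4.5 stands. Go back behind the plate with fingers opened, lower them, and push forward with a slight leftward slant.

Emit:
{"op": "apply_moves", "data": {"xyz": [[0, 0.04, 0], [0, 0.039, 0], [0, 0, 0]], "twist": [0, 0, 0], "claw": [0.6, 0.6, 0.6]}}

```text
time_s: 17.8
tcp_pos: [0.464, 0.0873, 0.0528]
ee_rot: [[0.022, 0.186, 0.982], [0.012, 0.982, -0.186], [-1.0, 0.016, 0.019]]
wrist_force: [-0.2, -0.9, 0.0]
gripper_width: 0.192
```

```bash
python3 settle.py 7
```

```text
t 18.15 tcp gauge mm [-191.7   -7.1] z 52.4 heading-g -0.73 F [ 0.2 -0.8] 0.0 w 0.509
tool x [ 0.0179  0.0107 -0.9998]
tilt 1.19
```

Emit:
{"op": "apply_moves", "data": {"xyz": [[0.013, 0, 0]], "twist": [0], "claw": [0.6]}}

```text
time_s: 18.25
tcp_pos: [0.4625, 0.0831, 0.0406]
ee_rot: [[0.021, 0.192, 0.981], [0.012, 0.981, -0.192], [-1.0, 0.016, 0.019]]
wrist_force: [0.8, 0.5, -0.2]
gripper_width: 0.564
```

```bash
python3 settle.py 7
```

```text
t 18.60 tcp gauge mm [-191.2   -6.8] z 39.9 heading-g -0.73 F [0.6 0.7] -0.5 w 0.595
tool x [ 0.0187  0.0111 -0.9998]
tilt 1.24
```

Emit:
{"op": "apply_moves", "data": {"xyz": [[0.001, 0.001, 0.01], [0, 0, 0.01]], "twist": [-0.6, -0.2], "claw": [0.6, 0.6]}}

```text
time_s: 18.8
tcp_pos: [0.4821, 0.0805, 0.0399]
ee_rot: [[0.019, 0.175, 0.984], [0.011, 0.984, -0.175], [-1.0, 0.015, 0.017]]
wrist_force: [0.5, -0.4, 0.2]
gripper_width: 0.6
```

```bash
python3 settle.py 5
```

```text
t 19.05 tcp gauge mm [-171.8   -6.5] z 39.4 heading-g 0.09 F [-0.  -0.2] -0.5 w 0.598
tool x [ 0.0176  0.0109 -0.9998]
tilt 1.19
```

Emit:
{"op": "apply_moves", "data": {"xyz": [[0, 0, 0.007], [0, 0.0008, 0.007], [0, 0.0008, 0.007], [0, 0.0008, 0.007]], "twist": [0, 0, 0, 0], "claw": [0.6, 0.6, 0.6, 0.6]}}

```text
time_s: 19.45
tcp_pos: [0.5048, 0.0755, 0.0391]
ee_rot: [[0.006, 0.178, 0.984], [0.007, 0.984, -0.178], [-1.0, 0.008, 0.004]]
wrist_force: [-5.7, 1.2, 5.3]
gripper_width: 0.601
```

```bash
python3 settle.py 5;python3 - <<'E'
from station import r,imaging
from h import *
for n in["top","scene"]:
    p=imaging.capture(n); v=cv2.resize(p["pixels"][:,:,::-1],None,fx=4,fy=4,interpolation=cv2.INTER_CUBIC)
    c=(proj(p,[.58,.07,.02])*4).astype(int); cv2.imwrite(f"pics/i_{n}.png",v[c[1]-300:c[1]+300,c[0]-400:c[0]+400])
E
```

```text
t 19.70 tcp gauge mm [-145.9   -5.7] z 39.2 heading-g 0.08 F [-0.5 -0.3] -0.0 w 0.6
tool x [ 0.0107  0.0085 -0.9999]
tilt 0.77
```

View pics/i_top.png

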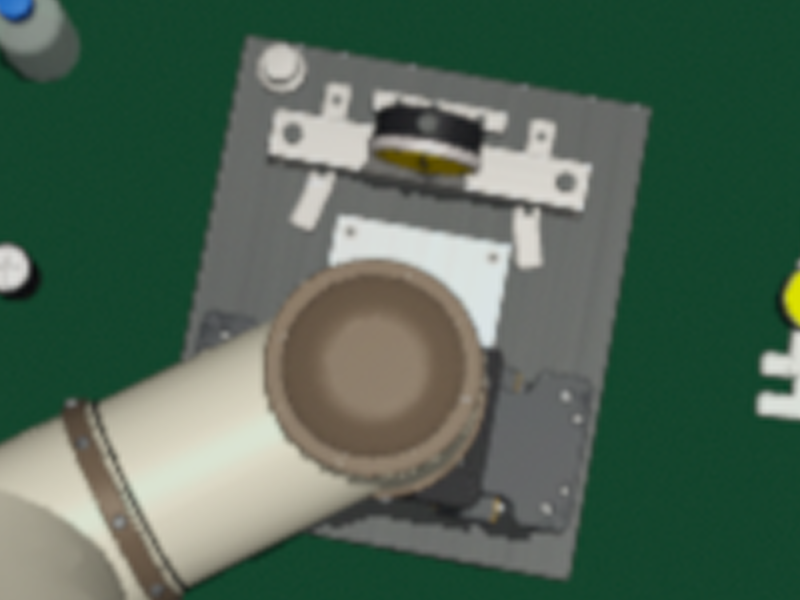

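View pics/i_scene.png

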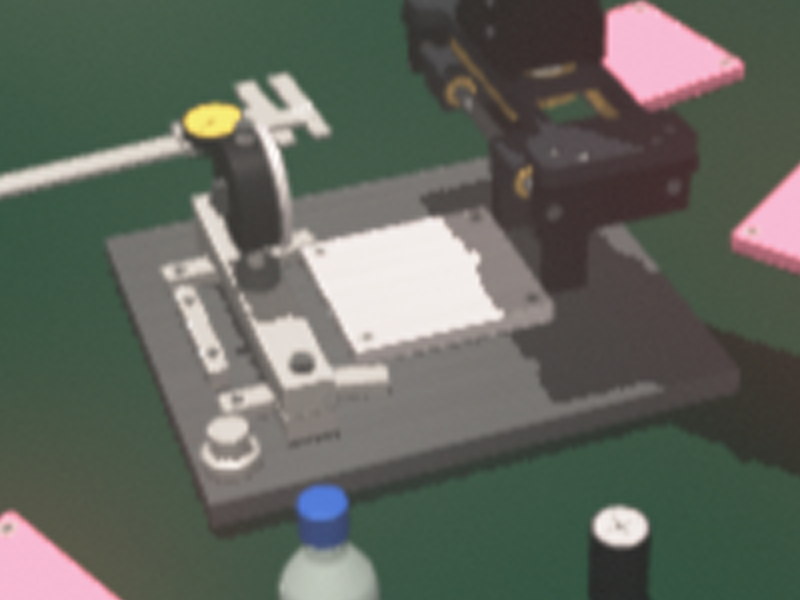

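```bash
sed 's/-.19,-.045,-.065,.065/-.19,-.015,-.0515,.0485/' front.py > front2.py; python3 front2.py
```

```text
t 19.85 tcp gauge mm [-146.1   -5.7] z 39.3 heading-g 0.1 F [-0.4 -0.3] -0.6 w 0.603
tool x [ 0.0105  0.0084 -0.9999]
front x -33.3 edge angle deg 0.04
8 y -50.3 43.4 mid -3.4
14 y -50.4 43.3 mid -3.6
20 y -50.2 43.5 mid -3.3
26 y -50.5 43.2 mid -3.7
32 y -50.2 -21.4 mid -35.8
40 y -50.5 -30.8 mid -40.6
50 y -50.5 -38.5 mid -44.5
```

Emit:
{"op": "apply_moves", "data": {"xyz": [[0, 0.002, 0.006], [0, 0.002, 0.006], [0, 0.001, 0.006]], "twist": [0, 0, 0], "claw": [0.6, 0.6, 0.6]}}

```text
time_s: 20.15
tcp_pos: [0.5215, 0.0767, 0.0391]
ee_rot: [[0.001, 0.178, 0.984], [0.005, 0.984, -0.178], [-1.0, 0.005, 0.0]]
wrist_force: [-4.9, 0.1, 3.9]
gripper_width: 0.602
```

```bash
python3 settle.py 4; python3 front2.py
```

```text
t 20.35 tcp gauge mm [-129.5   -1.6] z 39.1 heading-g 0.06 F [-0.8 -0.9] -0.6 w 0.6
tool x [ 0.0061  0.0069 -1.    ]
tilt 0.49
t 20.40 tcp gauge mm [-129.5   -1.5] z 39.2 heading-g 0.07 F [-0.4 -0.5] -0.6 w 0.6
tool x [ 0.0063  0.0069 -1.    ]
front x -17.1 edge angle deg 0.14
8 y -46.5 47.2 mid 0.4
14 y -46.3 46.6 mid 0.1
20 y -46.7 44.7 mid -1.0
26 y -46.7 -18.4 mid -32.6
32 y -46.6 -24.8 mid -35.7
40 y -46.5 -31.1 mid -38.8
50 y -46.4 -36.7 mid -41.5
```

Centred (y ≈ 0) and square, with the front at -17. Push straight in under the bridge.

Emit:
{"op": "apply_moves", "data": {"xyz": [[0, 0, 0.006], [0, 0, 0.006], [0, 0, 0.006], [0, 0, 0.006], [0, 0, 0.006]], "twist": [0, 0, 0, 0, 0], "claw": [0.6, 0.6, 0.6, 0.6, 0.6]}}

```text
time_s: 20.9
tcp_pos: [0.5487, 0.071, 0.0391]
ee_rot: [[-0.007, 0.178, 0.984], [0.004, 0.984, -0.178], [-1.0, 0.003, -0.008]]
wrist_force: [-8.0, 2.0, 6.0]
gripper_width: 0.597
```

```bash
python3 settle.py 4;python3 - <<'E'
from station import r,imaging
from h import *
for n in["top","scene"]:
    p=imaging.capture(n); v=cv2.resize(p["pixels"][:,:,::-1],None,fx=4,fy=4,interpolation=cv2.INTER_CUBIC)
    c=(proj(p,[.58,.07,.02])*4).astype(int); cv2.imwrite(f"pics/j_{n}.png",v[c[1]-300:c[1]+300,c[0]-400:c[0]+400])
E
```

```text
t 21.10 tcp gauge mm [-102.2   -3. ] z 39.0 heading-g 0.06 F [-2.9 -1. ] 2.3 w 0.6
tool x [-0.0036  0.0046 -1.    ]
tilt -0.08
```

View pics/j_scene.png

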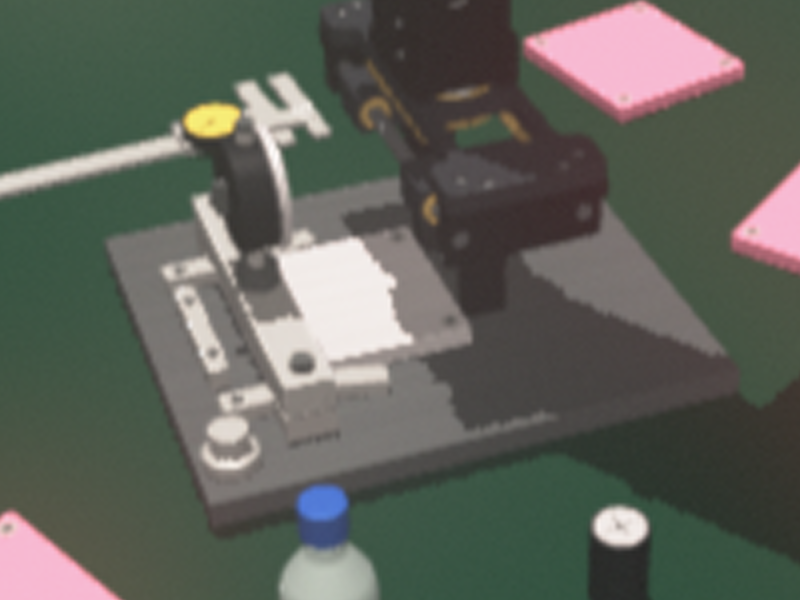

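View pics/j_top.png

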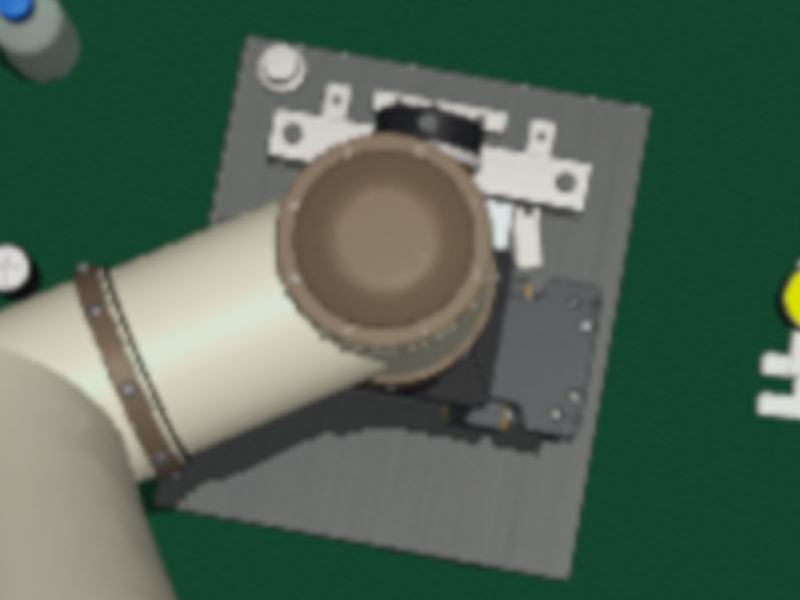

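Emit:
{"op": "apply_moves", "data": {"xyz": [[0, 0.0005, 0.005], [0, 0.0005, 0.004]], "twist": [0, 0], "claw": [0.6, 0.6]}}

```text
time_s: 21.4
tcp_pos: [0.5556, 0.0698, 0.0388]
ee_rot: [[-0.011, 0.178, 0.984], [0.003, 0.984, -0.178], [-1.0, 0.001, -0.011]]
wrist_force: [-7.8, 1.4, 7.9]
gripper_width: 0.6
```

```bash
python3 settle.py 4
```

```text
t 21.60 tcp gauge mm [-96.   -3.1] z 38.8 heading-g 0.05 F [-4.9 -0.4] 5.4 w 0.603
tool x [-0.0095  0.0032 -0.9999]
tilt -0.43
```

Emit:
{"op": "apply_moves", "data": {"xyz": [[0, 0, 0.003]], "twist": [0], "claw": [0.6]}}

```text
time_s: 21.7
tcp_pos: [0.5575, 0.0693, 0.0388]
ee_rot: [[-0.013, 0.178, 0.984], [0.003, 0.984, -0.178], [-1.0, 0.001, -0.013]]
wrist_force: [-6.5, 1.6, 5.1]
gripper_width: 0.598
```

```bash
python3 settle.py 3
```

```text
t 21.85 tcp gauge mm [-93.8  -3.3] z 38.8 heading-g 0.05 F [-6.5 -0.8] 4.3 w 0.6
tool x [-0.0114  0.0029 -0.9999]
tilt -0.54
```

Emit:
{"op": "apply_moves", "data": {"xyz": [[0, 0, 0.003]], "twist": [0], "claw": [0.6]}}

```text
time_s: 21.95
tcp_pos: [0.5596, 0.0687, 0.0388]
ee_rot: [[-0.015, 0.178, 0.984], [0.002, 0.984, -0.178], [-1.0, -0.0, -0.015]]
wrist_force: [-7.1, 2.4, 5.9]
gripper_width: 0.598
```

```bash
python3 settle.py 3
```

```text
t 22.10 tcp gauge mm [-91.7  -3.5] z 38.8 heading-g 0.05 F [-5.6  1. ] 3.9 w 0.6
tool x [-0.0135  0.0025 -0.9999]
tilt -0.65
```

Emit:
{"op": "apply_moves", "data": {"xyz": [[0, 0, 0.003]], "twist": [0], "claw": [0.6]}}

```text
time_s: 22.2
tcp_pos: [0.5616, 0.0682, 0.0388]
ee_rot: [[-0.017, 0.178, 0.984], [0.002, 0.984, -0.178], [-1.0, -0.001, -0.017]]
wrist_force: [-7.3, 2.2, 5.4]
gripper_width: 0.6
```

```bash
python3 settle.py 3
```

```text
t 22.35 tcp gauge mm [-89.6  -3.7] z 38.8 heading-g 0.05 F [-5.7 -0.4] 4.8 w 0.605
tool x [-0.0156  0.0022 -0.9999]
tilt -0.78
```

Emit:
{"op": "apply_moves", "data": {"xyz": [[0, 0, 0.003]], "twist": [0], "claw": [0.6]}}

```text
time_s: 22.45
tcp_pos: [0.5636, 0.0676, 0.0388]
ee_rot: [[-0.019, 0.178, 0.984], [0.002, 0.984, -0.178], [-1.0, -0.002, -0.019]]
wrist_force: [-6.6, 1.7, 5.5]
gripper_width: 0.601
```

```bash
python3 settle.py 3
```

```text
t 22.60 tcp gauge mm [-87.6  -3.9] z 38.8 heading-g 0.06 F [-4.5  0.3] 5.7 w 0.599
tool x [-0.0178  0.0018 -0.9998]
tilt -0.9
```

Emit:
{"op": "apply_moves", "data": {"xyz": [[0, 0, 0.003]], "twist": [0], "claw": [0.6]}}

```text
time_s: 22.7
tcp_pos: [0.5653, 0.0671, 0.0388]
ee_rot: [[-0.022, 0.178, 0.984], [0.001, 0.984, -0.178], [-1.0, -0.002, -0.021]]
wrist_force: [-10.6, 5.3, 9.4]
gripper_width: 0.596
```

```bash
python3 settle.py 3
```

```text
t 22.85 tcp gauge mm [-86.5  -4.1] z 38.7 heading-g 0.06 F [-7.8  1. ] 6.3 w 0.599
tool x [-0.0218  0.0014 -0.9998]
tilt -1.13
```

Emit:
{"op": "apply_moves", "data": {"xyz": [[0, 0, 0.003]], "twist": [0], "claw": [0.6]}}

```text
time_s: 22.95
tcp_pos: [0.5654, 0.067, 0.0387]
ee_rot: [[-0.027, 0.178, 0.984], [0.001, 0.984, -0.178], [-1.0, -0.004, -0.027]]
wrist_force: [-12.9, 6.5, 10.0]
gripper_width: 0.602
```

```bash
python3 settle.py 3; python3 - <<'E'
from station import r,imaging
from h import *
for n in["top","scene"]:
    p=imaging.capture(n); v=cv2.resize(p["pixels"][:,:,::-1],None,fx=6,fy=6,interpolation=cv2.INTER_CUBIC)
    c=(proj(p,[.6,.07,.02])*6).astype(int); cv2.imwrite(f"pics/k_{n}.png",v[c[1]-300:c[1]+300,c[0]-400:c[0]+400])
E
```

```text
t 23.10 tcp gauge mm [-86.4  -4.2] z 38.7 heading-g 0.05 F [-11.2   2.9] 8.8 w 0.603
tool x [-0.0277  0.0011 -0.9996]
tilt -1.44
```

View pics/k_scene.png

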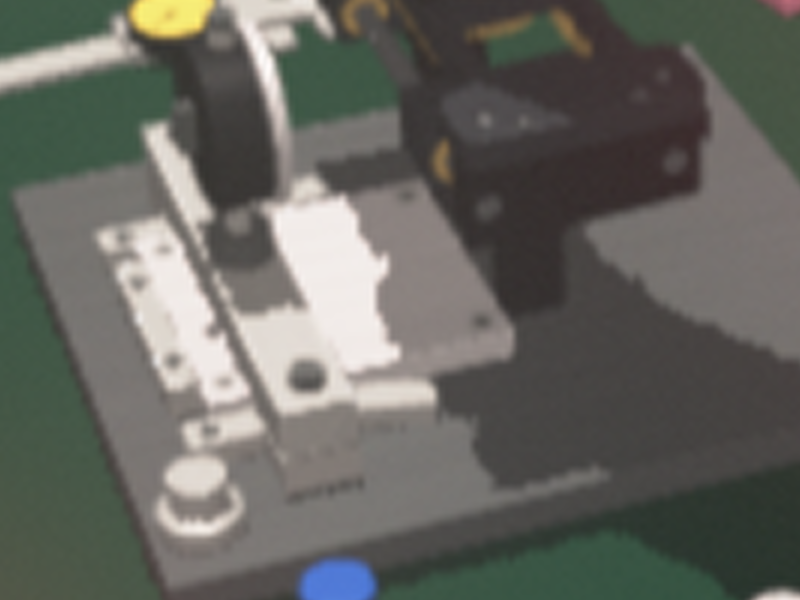

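Motion stopped at tcp x -86.4 with force rising to 11 N, and the picture shows the leading edge meeting the stop bar at about (215,380). Back straight off, then up, and look.

Emit:
{"op": "apply_moves", "data": {"xyz": [[0, 0, -0.008], [0, 0, -0.02], [0, 0, -0.03], [-0.03, 0, -0.03], [-0.04, 0, -0.03], [-0.04, 0, -0.02], [-0.04, 0, 0], [-0.04, 0, 0]], "twist": [0, 0, 0, 0, 0, 0, 0, 0], "claw": [0.6, 0.6, 0.6, 0.6, 0.6, 0.6, 0.6, 0.6]}}

```text
time_s: 24.0
tcp_pos: [0.4334, 0.0935, 0.2333]
ee_rot: [[-0.013, 0.175, 0.985], [0.004, 0.985, -0.174], [-1.0, 0.002, -0.014]]
wrist_force: [1.3, -0.3, 0.2]
gripper_width: 0.597
```

```bash
python3 settle.py 4; python3 - <<'E'
from station import r,imaging
from h import *
for n in["top","scene"]:
    p=imaging.capture(n); S=6;v=cv2.resize(p["pixels"][:,:,::-1],None,fx=S,fy=S,interpolation=cv2.INTER_CUBIC)
    M=T(*G)
    def P(x,y,z): return tuple(((proj(p,np.r_[M@[x/1000,y/1000,1],z/1000])+.5)*S-.5).round().astype(int))
    if n=="top":
        cv2.line(v,P(-75,-46,30),P(-75,46,30),(0,0,255),1)
        for s in(1,-1): cv2.line(v,P(-75,s*46,30),P(-20,s*46,30),(0,0,255),1)
    c=(proj(p,[.61,.065,.02])*S).astype(int); cv2.imwrite(f"pics/l_{n}.png",v[c[1]-300:c[1]+300,c[0]-400:c[0]+400])
E
```

```text
t 24.20 tcp gauge mm [-220.3   -1.5] z 232.1 heading-g 0.18 F [ 0.1 -0.6] -0.8 w 0.6
tool x [-0.0126  0.0056 -0.9999]
tilt -0.44
```

View pics/l_top.png

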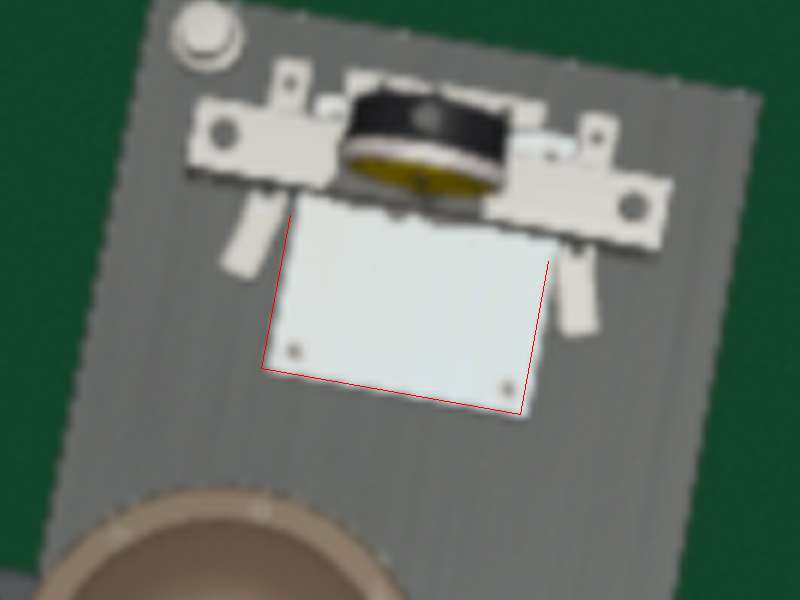

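View pics/l_scene.png

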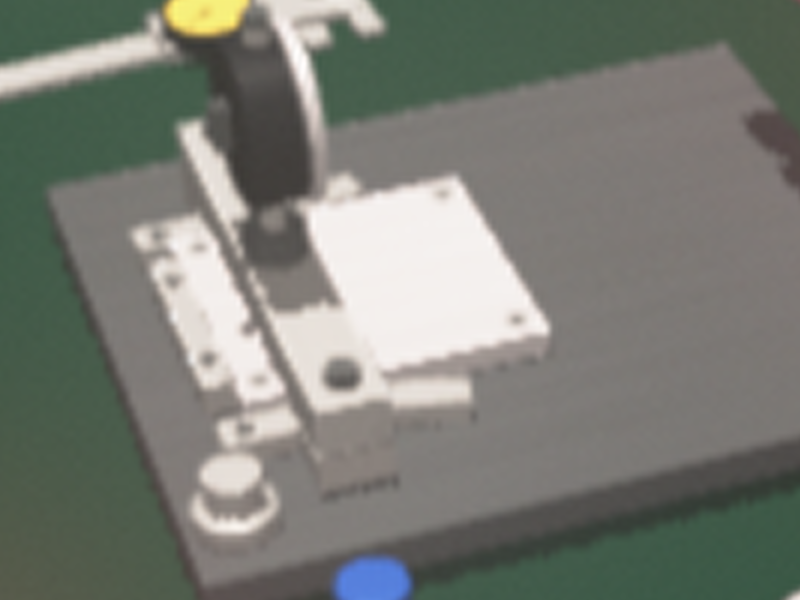

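```bash
python3 - <<'E'
from station import r,imaging
from h import *
p=imaging.capture("top"); S=4; im,R,Gc,B=masks(p,S)
m=np.zeros(R.shape,np.uint8)
h=cv2.convexHull(np.array([proj(p,X)*S for X in boxpts(G,-.1,-.03,-.051,.051,.03,.031)],np.float32)).astype(np.int32)
cv2.fillConvexPoly(m,h,1); m=m&((Gc>150)&(B>150)).astype(np.uint8)
q=np.array([T(0,0,-G[2])[:,:2]@(ray(p,u,.03)[:2]-G[:2]) for u in (contour(m)+.5)/S-.5])*1000
f=q[(q[:,0]<-70)&(abs(q[:,1])<38)]; a=np.polyfit(f[:,1],f[:,0],1); print("rear x (bloomed)",np.median(f[:,0]).round(2),"angle",np.degrees(-np.arctan(a[0])).round(2))
b=q[(q[:,0]>-70)&(q[:,0]<-48)]; print("y",np.median(b[b[:,1]<0,1]).round(1),np.median(b[b[:,1]>0,1]).round(1))
for qn in["master","caliper","bottle","capacitor"]:
    o=imaging.regions_of(qn,p)
    print(qn,[(round(x["p"],2),np.round(x["centre"])) for x in o[:2]])
E
```

```text
rear x (bloomed) -75.56 angle 0.08
y -48.7 44.2
master [(0.53, array([278., 178.])), (0.34, array([314., 201.]))]
caliper [(0.89, array([415., 238.]))]
bottle [(0.94, array([214., 167.]))]
capacitor [(0.68, array([212., 230.]))]
```

The rear edge is at x ≈ -75 (angle 0.08°), y ≈ -2, the other objects are unmoved, and the gripper is clear. Handing in.

```bash
python3 - <<'E'
from station import r,job
print(job.finish_job()); print(r.sense()["time_s"])
E
```

```text
the job is handed in; nothing more can be done
None
the job is handed in; nothing more can be done
```

The bare-aluminium plate is seated in the gauge, and I handed the job in at about 24.3 s of the 72 s allowed. I squared it with a two-finger push on its rear edge and nudged it about 7 mm left from its right side. I then pushed it between the guides and under the bridge until the force rose to about 11 N at the stop, and withdrew the fingers backwards and up.

**Last checks, from the top camera:**
- **Position:** the plate's rear edge is at gauge x of about -75 mm, which is where it should be when flush. It is turned 0.08° and sits at y of about -2 mm, inside the ±3 mm limit but to the right of centre.
- **Other things:** the master, caliper, bottle and capacitor are within 2 to 3 pixels of where they were first seen. The gripper is clear of everything.

**Not confirmed or not in agreement:**
- I could not read the spindle. That the indicator's foot rides on the plate follows only from the plate's position.
- The top and scene cameras differed by about 4 mm on where the base is. I used the top camera, whose outline matched the guide strips and bridge.
- While pushing, the force sensor showed about 5 to 10 N upward on the tool, so the fingers were pressing slightly downward. In the pictures the plate stayed flat.

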